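# Filter cartridge into the push-latch locker

## Task

Put the respirator filter cartridge away in the small filter locker under the drying rack: press the locker's hatch to spring it open, stand the cartridge flat on the floor of the bay, then shut the hatch and press it again so that it stays latched flush. Press gently, let go of everything, and leave the other things on the bench where they are.

Things in the scene. Friction and masses are not known exactly. Their poses are not given: they have to be found in the camera images.
- locker: Fixed grey metal box, 150 (x) by 190 (y) mm, rim 90 mm high; origin: centre of its underside on the table; x away from the robot, y left, z up. Its whole top is the hatch. A drying rack stands over it (see rack_front), so an upright tool cannot reach the hatch; one tilted about 40 degrees can, fingers pointing down and along +x, coming from the robot's side below the front rod.
- hatch (a joint): Hatch angle, rad: 0 latched flush, 1.85 fully open just past upright; hinged at its left (+y) edge. A damped spring opens it (1.5 s) and holds it open; about 5 to 10 N at the press point push it down. Push-push latch: from latched, push to -0.055 or further and let go: it is freed. From open, push to -0.055 or further and let go: it latches at 0. Firm stop at -0.07. Pushed less, nothing changes.
- hatch_press (a point): Point on the outer (top) face of the steel hatch plate (126 along x, 174 along y, 8 thick, mm), 125 mm from the hinge line and 20 mm towards the robot from its middle; a good place to press. Moves with the hatch.
- hatch_hinge (a point): Middle of the hinge line, which is parallel to the locker's x axis: 87 mm left (+y) of the locker's centre, 90 mm above the table. Fixed.
- bay_floor (a point): Middle of the bay's floor, 12 mm above the table, axes as the locker's. The bay is the space under the hatch for the cartridge: 138 mm along x, 142 mm along y, bounded on the right by a thin partition whose top is 62 mm above the table; beyond it is the latch.
- cartridge_center (a point): Half-way up the loose grey plastic filter cartridge, 27 mm above its underside, z up. It stands on its wide end: a disc of 56 mm diameter and 30 mm height, with a collar of 34 mm diameter and 24 mm height on top of it (54 mm in all, about 110 g). Take it by the collar.
- cup_tall: bystander: clear cup, 72 mm wide, 100 mm high, origin under its centre
- cup_low: bystander: clear cup, 68 mm wide, 60 mm high, origin under its centre
- resin_can: bystander: metal can, 84 mm wide, 120 mm high, origin under its centre
- brush: bystander: brush lying along its x axis
- spatula: bystander: spatula lying along its x axis
- plug: bystander: round plaster plug, 68 mm wide, 44 mm high, narrow at the top, origin under its centre
- rack_front (a point): Middle of the rack's front rod. Four rods of 14 mm diameter run along the locker's y at x = -90, -30, 30, 85 mm, axes 325 mm above the table, from y = -215 to 215 mm, carried by side arms at y = -200 and 200 mm (16 mm square, at height 317 mm) and two 22 mm posts at x = 130, y = -200 and 200 mm.
There are look-alikes about, which are no part of the job. Leave any blue look-alike of the part that bears cartridge_center alone.

How it is judged (in metres and radians):
On the way, in this order (a step that is already met when the one before it is completed fails the run):
1. the hatch has sprung open (value of joint hatch above 1.4 rad), for 0.2 s.
2. the cartridge stands released in the bay with the hatch open (value of joint hatch above 1.2 rad and x of cartridge_center in the frame of bay_floor between -0.055 and 0.055 m and y of cartridge_center in the frame of bay_floor between -0.05 and 0.05 m and z of cartridge_center in the frame of bay_floor below 0.032 m and angle between cartridge_center's own z axis and vertical below 0.15 rad and contact force between the fingers and anything else below 0.1 N), for 0.2 s.
At the end, for the whole second after the job is handed in: The hatch stays shut by its own latch (joint between -0.02 and 0.03 rad) and the cartridge stands on the floor of the bay, collar up (tilt under 0.15 rad, centre less than 32 mm above the bay floor) (value of joint hatch between -0.02 and 0.03 rad and x of cartridge_center in the frame of bay_floor between -0.055 and 0.055 m and y of cartridge_center in the frame of bay_floor between -0.05 and 0.05 m and z of cartridge_center in the frame of bay_floor below 0.032 m and angle between cartridge_center's own z axis and vertical below 0.15 rad); the robot touches nothing.
It fails at once if the fingers press on the locker, hatch or rack with more than 45 N (contact force between locker and the fingers above 45 N).
It fails at once if a bystander is moved by more than 30 mm (distance of any of cup_tall, cup_low, resin_can, brush, spatula, plug from where it was at the start of the episode above 0.03 m).
It also fails if it takes over 72 s, if anything falls off the work surface, if the arm or the gripper's body presses on something with over 40 N, if the wrist force passes 120 N, or if a joint passes its speed limit or range.

## Robot

A 7-joint arm with a two-finger parallel gripper is mounted at the origin on the work surface. World frame = base frame: x ahead of the robot, y to its left, z up, the work surface at z = 0. Lengths are in mm, angles in rad, forces in N, time in s.
With the tool pointing down it reaches from about 400 to 850 mm from the base axis. Payload 10.4 kg.
Tool frame: the origin (TCP) lies midway between the tips of the shut fingers; the grasp point (between the pads) lies env.grip_depth behind it (env.grip_depth is the distance from the TCP to the grasp point, in mm); z points along the fingers, y is the direction in which the jaws open and shut (so a half turn about z gives the same grasp; the last joint's range is limited). The gripper opens to 87 mm and grips with 3 to 60 N. Pads are 19 mm wide; open, the fingers measure 117 mm over their backs; the gripper's body (75 mm by 190 mm) begins 51 mm behind the grasp point.
Start: joints at [1.093, 0.332, -0.065, 1.46, 0.022, 1.35, -0.088], TCP at [274.576, -561.48, 222.576] pointing down, gripper open.
Joint ranges: [-2.6, 2.6], [-0.5, 2.12], [-1.47, 1.34], [0.16, 2.42], [-1.27, 4.41], [0.06, 2.06], [-2.6, 2.6]. Speed limits (rad/s): [2.22, 2.22, 2.79, 2.79, 3.14, 3.14, 3.14].

## Interface

Orientations are given as [roll, pitch, yaw] about the fixed x, y, z axes, in that order (R = Rz(yaw) Ry(pitch) Rx(roll)).
In Python, from workcell import status, capture, order, find_in, cut_out, env gives the robot as it stands. The module is installed in compiled form; this text tells all that it offers.
- The arm moves only by the shell command python3 -m pendant 'ROWS' [OPENING] [FORCE]. ROWS is JSON, one flat list of numbers, 6 for each row, row after row: the shift along the tool's x, y, z in mm, then the turn, a rotation vector about the tool's x, y, z in degrees. A call has exactly 10 rows; each row is the pose to reach, as a shift and turn from the pose commanded when the call began, along the tool's axes at that moment; what a row does not reach only later rows make up. A row lasts 1/10 s, in which the tool goes at most 50 mm and 8.59 degrees, less where a joint would pass 70% of its speed; a pose out of reach is approached as far as the arm can. A call with a gripper value outside its range is refused whole. OPENING is the finger opening in mm, from 0 to 87, set as the call begins (- or left out, the last holds). The fingers move at their own pace and stop on an object; FORCE is the grip in N (left out, the last holds). Time passes only in rows, so rows that repeat a pose let the fingers close, or fill a call up. It gives the time, the measured TCP pose, the force and the opening at its end, in the units of the state.
- status.observe(): the state, without advancing time (a new reading comes with each control period).
- capture(name): name is "side" or "top" or "wrist"; returns a dict with "frame" (420x560x3 uint8, blue, green, red), "intrinsics" (3x3 intrinsics, pixels), "R" (3x3) and "t" (3): a world point X has camera coordinates R X + t. Camera axes: x right, y down, z forward; pixel columns grow to the right and rows downward; lengths in mm; the calibration is good to about 2 mm. A picture is of the moment at which its call begins. There is no depth.
- order.hand_in(): hands the job in, once; it reports no verdict.
Trained networks look in a picture, given as the dict that the camera call returned (one of the last four; its "shot" number tells which), for a name from the list of things; names that differ only in an ending like _2 or _b are one class to them, and where a whole thing is asked for, a point or a joint stands for the part that bears it (a point fixed in the world has none). Each returns a list of dicts, best first, with "p" (0 to 1); they miss things now and then, are a little off and sometimes report something else, mostly with a low value. They report only what shows in the picture. A call takes as long as a camera call. They do not tell look-alikes from the thing itself.
- find_in(picture, thing): "centre" ([column, row] in pixels, amid what is visible of it).
- cut_out(picture, thing): "mask" (420x560 bool, what is visible of it) and "centre" ([column, row] in pixels, amid what is visible of it).
The state is a dict: "time_s": time; "joint_positions": joint angles; "joint_vel": joint speeds; "tau": joint torques, N m; "position": TCP position; "tcp_rot": TCP orientation; "ft_force": force on the tool from outside, world axes, zero at the start; "moment": the same for the moment, N m; "gripper_width": opening from 0.0 (shut) to 1.0 (fully open).
Only numpy, scipy, OpenCV 4.12 (cv2) and the standard library are available. Lean on these libraries where they do the work, as an engineer would, in place of code of your own. Each camera call takes 0.05 s, during which the arm holds its last target.

## Working session

There is one attempt and no reset: what is moved stays moved. The work goes in short steps, Python scripts to look and compute and a shell command to move; the robot and the scene stay as the last step left them, time stands still between calls to the robot, and variables do not carry over. Pictures are saved under pics/ and viewed, and the job is handed in when it is done.

```bash
mkdir -p pics; ls
cat > h.py <<'E'
import numpy as np, cv2
from workcell import status, capture, order, find_in, cut_out, env
from scipy.spatial.transform import Rotation as Rn
def snap(cam,name):
    p=capture(cam); cv2.imwrite(f'pics/{name}.png',p['frame']); return p
def ray(p,px):
    K=np.array(p['intrinsics']);R=np.array(p['R']);t=np.array(p['t'])
    d=R.T@np.linalg.solve(K,[px[0],px[1],1.0]); return -R.T@t,d
def atz(p,px,z):
    c,d=ray(p,px); return c+d*(z-c[2])/d[2]
def proj(p,X):
    K=np.array(p['intrinsics']);x=K@(np.array(p['R'])@np.array(X,float)+np.array(p['t'])); return x[:2]/x[2]
def tri(obs):
    A=np.zeros((3,3));b=np.zeros(3)
    for p,px in obs:
        c,d=ray(p,px);d=d/np.linalg.norm(d);M=np.eye(3)-np.outer(d,d);A+=M;b+=M@c
    return np.linalg.solve(A,b)
E
python3 - <<'E'
from h import *
s=status.observe();print(s);print(env.grip_depth)
T=snap('top','top0');S=snap('side','side0')
for n,p in(('top',T),('side',S)):
    print(n,-np.array(p['R']).T@np.array(p['t']))
    for th in ['locker','hatch_press','cartridge_center','hatch_hinge','bay_floor','rack_front','cup_tall','cup_low','resin_can','brush','spatula','plug']:
        print(th,[(np.round(d['centre']),round(d['p'],2)) for d in find_in(p,th)])
E
```

```text
pics
{'time_s': 0.0, 'joint_positions': array([ 1.09340627,  0.33287605, -0.06467319,  1.46098038,  0.02162507,
        1.34990741, -0.08847884]), 'joint_vel': array([-5.01170197e-04,  6.88243154e-04, -1.77257295e-03,  9.02467349e-05,
        1.00433671e-03, -5.54843731e-04, -3.70665904e-04]), 'tau': array([ 7.07975323e-04, -6.23256326e+01,  2.47169228e-02, -3.89891982e+01,
       -6.15332765e-02,  3.98683408e-02,  1.31466140e-04]), 'position': array([ 274.3380682 , -561.11854035,  221.73263005]), 'tcp_rot': array([-3.14012104e+00,  1.03384431e-04,  4.54813264e-01]), 'ft_force': array([0.7508663 , 0.42809231, 0.62325242]), 'moment': array([-0.00129492, -0.04096391,  0.02905933]), 'gripper_width': 1.000022505673255}
18.700000000000003
top [ 359.93968877  -10.59697111 1345.84947016]
locker [(array([262., 171.]), 0.83)]
hatch_press [(array([262., 188.]), 0.77)]
cartridge_center [(array([405., 251.]), 0.79), (array([374., 218.]), 0.69), (array([346., 239.]), 0.59)]
hatch_hinge [(array([262., 168.]), 0.7)]
bay_floor [(array([261., 171.]), 0.92)]
rack_front [(array([258., 172.]), 0.94), (a
[... 368 characters left out ...]
227414   855.26155892]
locker [(array([331., 246.]), 0.76)]
hatch_press [(array([316., 259.]), 0.92)]
cartridge_center [(array([277., 402.]), 0.82), (array([274., 344.]), 0.66), (array([314., 370.]), 0.57), (array([330., 243.]), 0.32)]
hatch_hinge [(array([328., 246.]), 0.66), (array([313., 367.]), 0.66)]
bay_floor [(array([329., 246.]), 0.76)]
rack_front [(array([326., 245.]), 0.95)]
cup_tall [(array([376., 376.]), 0.72)]
cup_low []
resin_can [(array([394., 331.]), 0.9)]
brush [(array([255., 316.]), 0.88), (array([249., 362.]), 0.2)]
spatula [(array([250., 225.]), 0.56)]
plug [(array([333., 403.]), 0.72), (array([328., 250.]), 0.59), (array([248., 368.]), 0.43), (array([253., 316.]), 0.32)]
```

View pics/top0.png

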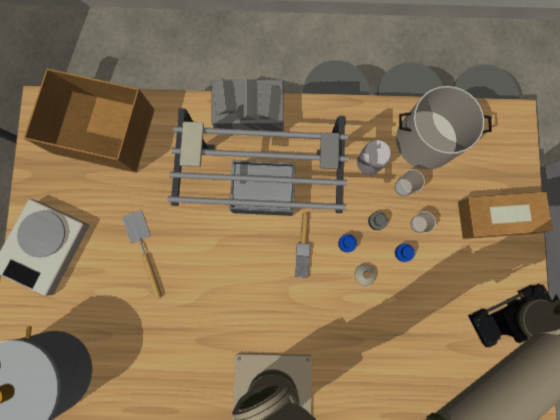

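View pics/side0.png

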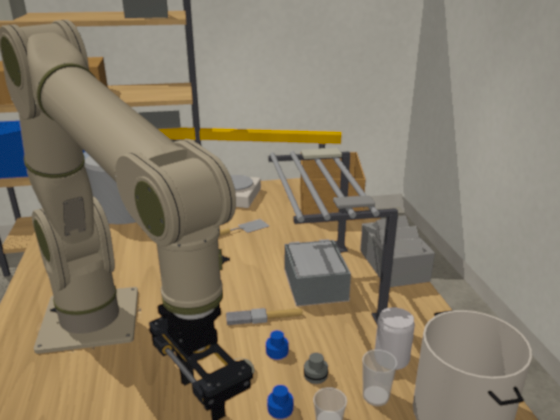

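Run:
```python
import cv2
a=cv2.imread('pics/top0.png')[190:310,320:450];b=cv2.imread('pics/side0.png')[300:420,210:420]
cv2.imwrite('pics/c1.png',cv2.resize(a,None,fx=5,fy=5,interpolation=2)[:600])
a=cv2.imread('pics/top0.png')[90:250,180:340]
cv2.imwrite('pics/c2.png',cv2.resize(a,None,fx=3.7,fy=3.7,interpolation=2))
cv2.imwrite('pics/c3.png',cv2.resize(b,None,fx=3.8,fy=3.8,interpolation=2))
```

```text
(no output)
```

View pics/c1.png

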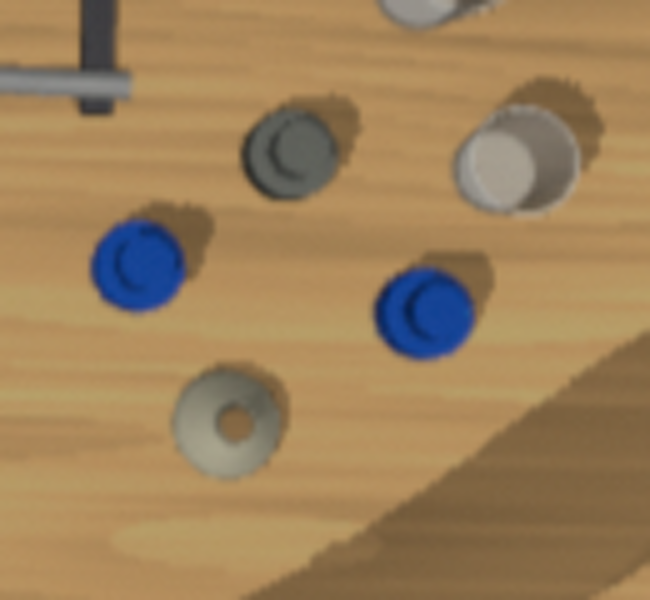

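View pics/c2.png

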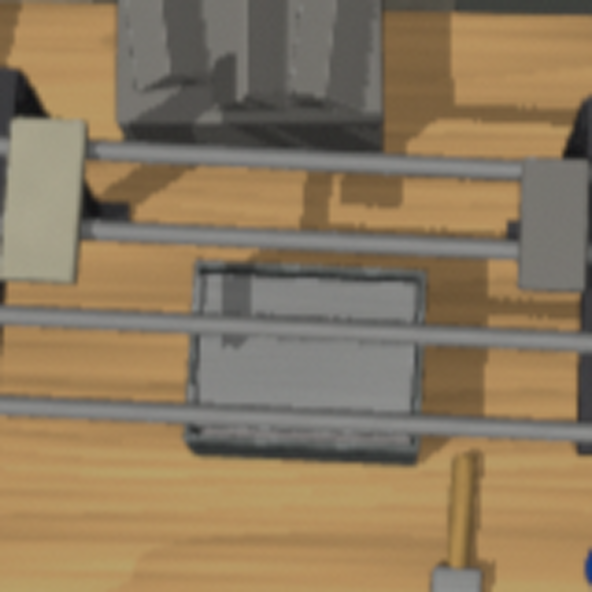

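View pics/c3.png

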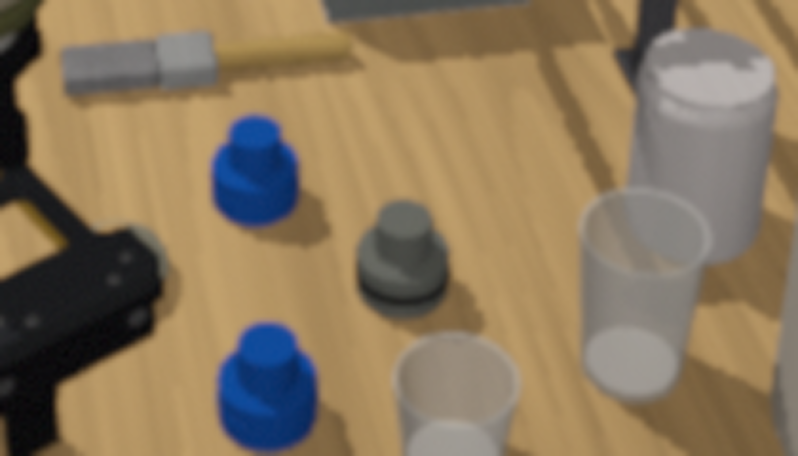

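The top view shows three cartridge-shaped things: grey at (378,221), blue at (347,243) and blue at (405,253). The close crop confirms the grey one is the right part; the side view shows it at (315,367). The locker is at about (262,188) under the rack. Next I'll measure positions.

```bash
cat >> h.py <<'E'
def lock_pts():
    pts=[];
    for z in (0,90):
        c=[(-75,-95),(75,-95),(75,95),(-75,95)]
        pts+=[((c[i]+(z,)),(c[(i+1)%4]+(z,))) for i in range(4)]
    for x in(-90,-30,30,85): pts.append(((x,-215,325),(x,215,325)))
    return pts
def lw(L,q):
    x,y,a=L; c,s=np.cos(a),np.sin(a); q=np.array(q,float); return np.array([x+c*q[0]-s*q[1],y+s*q[0]+c*q[1],q[2]])
def overlay(p,L,im,extra=()):
    for a,b in lock_pts():
        A,B=proj(p,lw(L,a)),proj(p,lw(L,b)); cv2.line(im,tuple(int(round(v*16)) for v in A),tuple(int(round(v*16)) for v in B),(0,0,255),1,cv2.LINE_AA,4)
    return im
E
python3 - <<'E'
from h import *
from scipy.optimize import least_squares
T=capture('top');S=capture('side')
cor=[((75,95,90),(195,262)),((75,-95,90),(425,270)),((-75,-95,90),(418,440)),((-75,95,90),(187,432))]
obs=[(np.array(q),np.array(c)/3.7+[180,90]) for q,c in cor]
f=lambda L: np.concatenate([proj(T,lw(L,q))-c for q,c in obs])
r=least_squares(f,[550,150,0.0],x_scale=[1,1,.01]);L=r.x
print(L,np.round(r.fun,1))
np.save('L.npy',L)
im=overlay(T,L,T['frame'].copy());cv2.imwrite('pics/o1.png',cv2.resize(im[90:250,160:360],None,fx=4,fy=3.7,interpolation=2))
im=overlay(S,L,S['frame'].copy());cv2.imwrite('pics/o2.png',cv2.resize(im[140:320,240:420],None,fx=3.3,fy=3.3,interpolation=2))
print('collar',atz(T,(380.6,220),54),'disc',atz(T,(378.2,220.4),30))
# side collar top centre
print('side',atz(S,(210+404/3.8,300+218/3.8),54))
for th in ['cup_tall','cup_low','resin_can','plug','brush']:
    d=find_in(T,th)[0]; print(th,atz(T,d['centre'],30))
E
```

```text
[ 6.17267722e+02  4.34324996e+01 -1.10807476e-02] [-0.4 -1.7  0.5 -1.6  0.8  1.7 -0.9  1.5]
collar [ 523.96642729 -316.78316587   54.        ] disc [ 525.58142286 -314.9999828    30.        ]
side [ 525.48265872 -319.27759985   54.        ]
cup_tall [ 635.61813753 -417.32836459   30.        ]
cup_low [ 520.18636838 -451.9892095    30.        ]
resin_can [ 736.69606128 -297.55648393   30.        ]
plug [ 360.10773843 -267.42408116   30.        ]
brush [418.04651536 -76.98801219  30.        ]
```

View pics/o1.png

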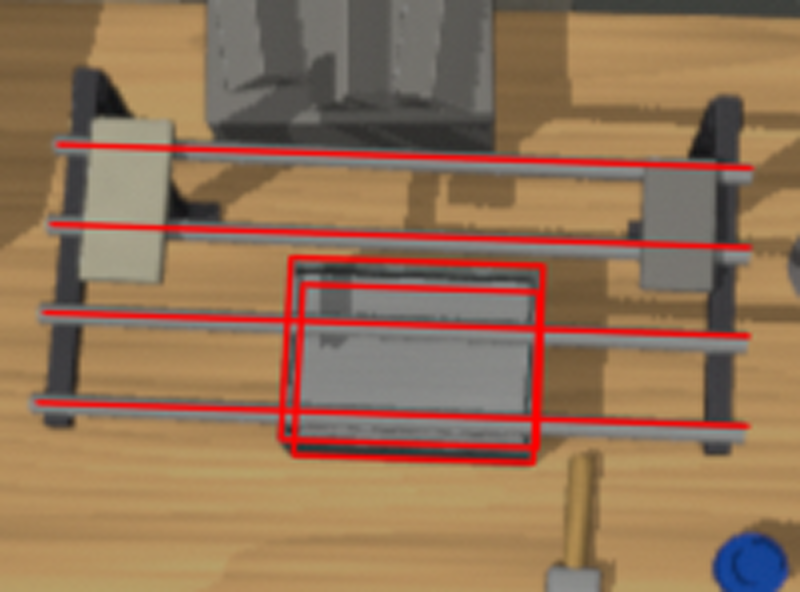

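View pics/o2.png

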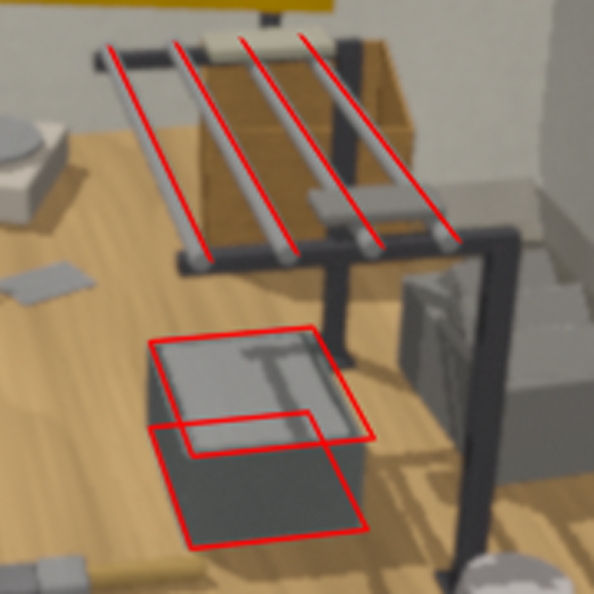

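Run:
```python
from h import *
from scipy.optimize import least_squares
T=capture('top');S=capture('side')
o=[]
for x,l,r in [(-90,(33,405),(745,435)),(-30,(42,316),(747,345)),(30,(50,228),(750,256)),(85,(55,147),(750,174))]:
    for y,c in((215,l),(-215,r)): o.append((T,(x,y,325),(160+c[0]/4,90+c[1]/3.7)))
for q,c in [((-90,-215,325),(201,260)),((-30,-215,325),(289,254)),((30,-215,325),(371,245)),((85,-215,325),(447,241)),((-90,215,325),(107,48)),((-30,215,325),(180,45)),
 ((-75,-95,90),(190,458)),((75,-95,90),(363,441)),((-75,95,90),(150,342)),((75,95,90),(310,330))]: o.append((S,q,(240+c[0]/3.3,140+c[1]/3.3)))
for q,c in [((75,95,90),(195,262)),((75,-95,90),(425,270)),((-75,-95,90),(418,440)),((-75,95,90),(187,432))]: o.append((T,q,np.array(c)/3.7+[180,90]))
f=lambda L: np.concatenate([proj(p,lw(L,q))-c for p,q,c in o])
r=least_squares(f,[617,43,0.0],x_scale=[1,1,.01],loss='soft_l1');L=r.x
print(L);print(np.round(f(L).reshape(-1,2),1).tolist())
np.save('L.npy',L)
for n,p,w in(('o3',T,(90,250,160,360)),('o4',S,(140,320,230,430))):
    im=overlay(p,L,p['frame'].copy());cv2.imwrite(f'pics/{n}.png',cv2.resize(im[w[0]:w[1],w[2]:w[3]],None,fx=3.3,fy=3.3,interpolation=2))
```

```text
[ 6.13252499e+02  4.29408144e+01 -2.06744083e-02]
[[0.1, -0.3], [0.2, -0.4], [-0.1, -0.6], [0.2, -0.4], [-0.1, -0.7], [0.0, -0.3], [0.5, -0.4], [0.5, 0.3], [-0.1, -0.0], [-0.5, -0.2], [0.5, 0.6], [0.8, -0.0], [-0.4, -0.9], [-2.4, -1.1], [-1.5, -0.8], [1.2, -0.8], [-1.6, -0.5], [-0.5, -1.0], [-0.0, -0.7], [0.8, -0.0], [0.7, 3.3], [-1.0, 2.6]]
```

View pics/o3.png

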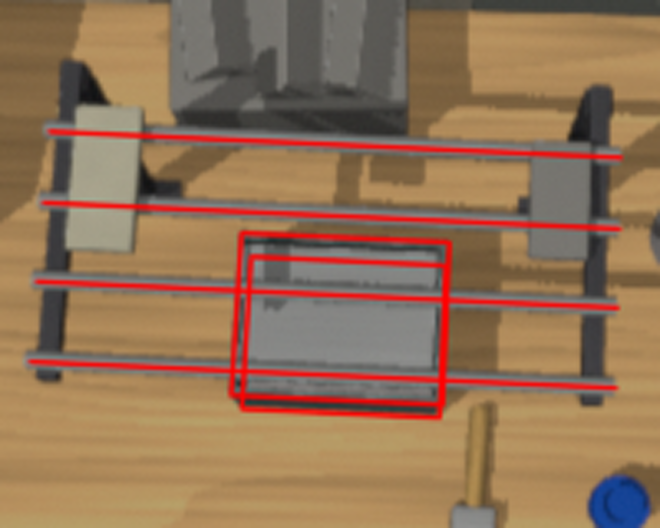

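View pics/o4.png

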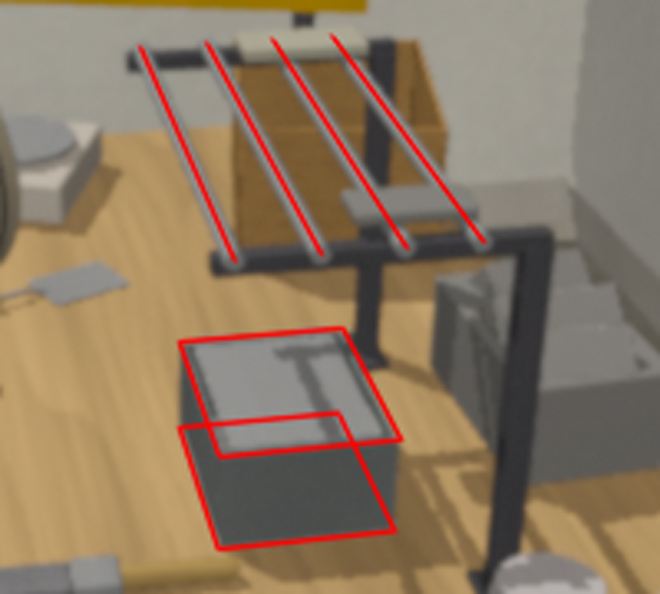

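```bash
cat >> h.py <<'E'
L=np.load('L.npy') if __import__('os').path.exists('L.npy') else None
def Rt(tilt=40,yaw=None): return Rn.from_euler('xyz',[np.pi,-np.radians(tilt),L[2] if yaw is None else yaw])
def delta(P,R,s=None):
    s=s or status.observe(); R0=Rn.from_euler('xyz',s['tcp_rot'])
    print('shift',np.round(R0.inv().apply(np.array(P)-s['position']),1),'rotvec',np.round((R0.inv()*R).as_rotvec(degrees=True),1),'| from',np.round(s['position'],1),np.round(s['tcp_rot'],3),'F',np.round(s['ft_force'],1),'t',round(s['time_s'],2))
E
python3 - <<'E'
from h import *
print('press',lw(L,(-20,-38,90)))
P=lw(L,(-142,-38,249));print(P);delta(P,Rt())
E
```

```text
press [592.47120199   5.36239399  90.        ]
[470.49727436   7.88449212 249.        ]
shift [ 426.1 -425.4  -26.4] rotvec [-9.5 39.2 26.1] | from [ 274.6 -561.5  222.6] [ 3.142 -0.     0.455] F [0.4 0.6 0.1] t 1.75
```

```bash
python3 -m pendant '[30,-30,-5,-1,4,2.6, 60,-60,-10,-2,8,5.2, 90,-90,-15,-3,12,7.8, 120,-120,-20,-4,16,10.4, 150,-150,-25,-5,20,13, 180,-180,-26,-6,24,15.6, 210,-210,-26,-7,28,18.2, 240,-240,-26,-8,32,20.8, 270,-270,-26,-8.8,36,23.4, 300,-300,-26,-9.5,39.2,26.1]' 0 20
python3 - <<'E'
from h import *
delta(lw(L,(-142,-38,249)),Rt())
E
```

```text
time_s: 2.75
position: [414.6, -174.4, 245.8]
tcp_rot: [3.138, -0.683, -0.011]
ft_force: [0.2, -0.8, -1.1]
gripper_width: 0.172
shift [  43.8 -183.    31. ] rotvec [-0.2  0.9  0.4] | from [ 414.6 -174.4  245.8] [ 3.138 -0.683 -0.011] F [ 0.2 -0.8 -1.1] t 2.75
```

```bash
python3 -m pendant '[5,-25,3,0,0,0, 10,-50,7,0,0,0, 15,-75,10,0,0,0, 20,-100,14,0,0,0, 25,-125,20,0,0,0, 30,-150,25,0,0,0, 35,-165,27,0,0,0, 40,-180,29,0,0,0, 42,-180,29,0,0,0, 42,-180,29,0,0,0]'
python3 - <<'E'
from h import *
P=lw(L,(-13,-38,106));delta(P,Rt())
S=snap('side','s1');W=snap('wrist','w1')
E
```

```text
time_s: 3.75
position: [477.0, 5.1, 247.1]
tcp_rot: [3.139, -0.676, -0.005]
ft_force: [-0.3, 0.2, 0.3]
gripper_width: 0.009
shift [  7.4  -1.3 186.7] rotvec [-0.4  1.3  0.7] | from [477.    5.1 247.1] [ 3.139 -0.676 -0.005] F [-0.3  0.2  0.3] t 3.75
```

View pics/s1.png

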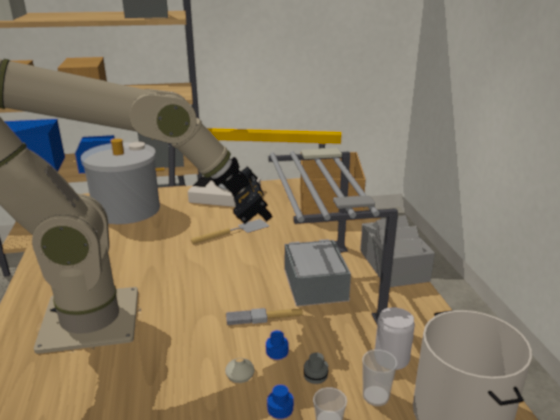

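View pics/w1.png

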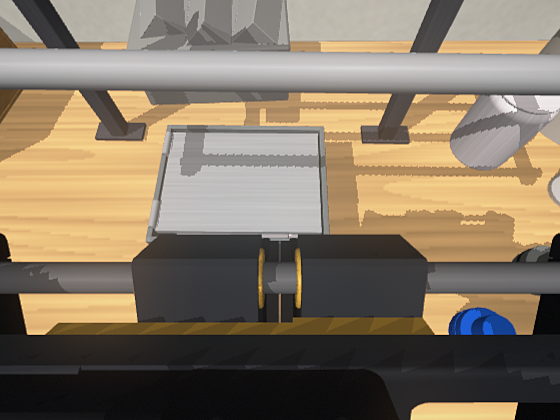

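Run:
```python
from h import *
W=capture('wrist');print('cam',-np.array(W['R']).T@np.array(W['t']), 'rod',lw(L,(-90,0,325)))
im=overlay(W,L,W['frame'].copy())
q=proj(W,lw(L,(-20,-38,90)));cv2.circle(im,tuple(int(v) for v in q),4,(0,255,0),1)
cv2.imwrite('pics/w2.png',im)
```

```text
cam [428.08612144   4.90272075 414.76502964] rod [523.2717331   44.80137857 325.        ]
```

View pics/w2.png

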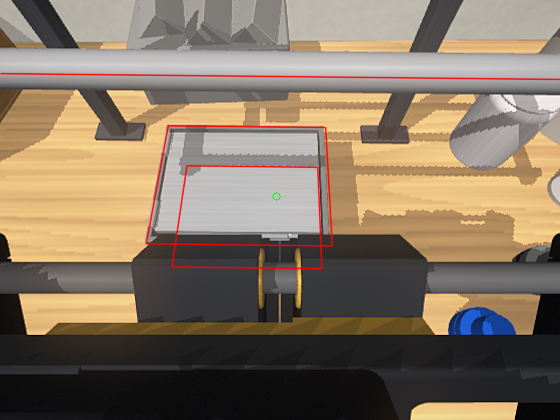

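```bash
python3 -m pendant '[1,0,22,0,0.3,0, 2,0,44,0,0.6,0, 3,0,66,0,1,0, 4,0,88,0,1.2,0, 5,-1,110,0,1.2,0.4, 6,-1,132,0,1.2,0.7, 7,-1,150,0,1.2,0.7, 7,-1,165,0,1.2,0.7, 7,-1,177,0,1.2,0.7, 7,-1,186,0,1.2,0.7]'
python3 -m pendant '[0,0,0,0,0,0, 0,0,0,0,0,0, 0,0,0,0,0,0, 0,0,0,0,0,0, 0,0,0,0,0,0, 0,0,0,0,0,0, 0,0,0,0,0,0, 0,0,0,0,0,0, 0,0,0,0,0,0, 0,0,0,0,0,0]'
python3 - <<'E'
from h import *
delta(lw(L,(-13,-38,96)),Rt())
S=snap('side','s3');cv2.imwrite('pics/s3c.png',cv2.resize(S['frame'][140:330,200:430],None,fx=3,fy=3,interpolation=2))
E
```

```text
time_s: 4.9
position: [598.8, 3.2, 104.8]
tcp_rot: [-3.134, -0.695, -0.024]
ft_force: [-0.7, -0.2, -0.4]
gripper_width: 0.006
time_s: 5.9
position: [598.7, 4.7, 105.9]
tcp_rot: [-3.135, -0.696, -0.022]
ft_force: [-0.2, -0.3, -0.1]
gripper_width: 0.006
shift [-5.8 -0.5  8.1] rotvec [-0.4  0.1 -0. ] | from [598.7   4.7 105.9] [-3.135 -0.696 -0.022] F [-0.2 -0.3 -0.1] t 5.9
```

View pics/s3c.png

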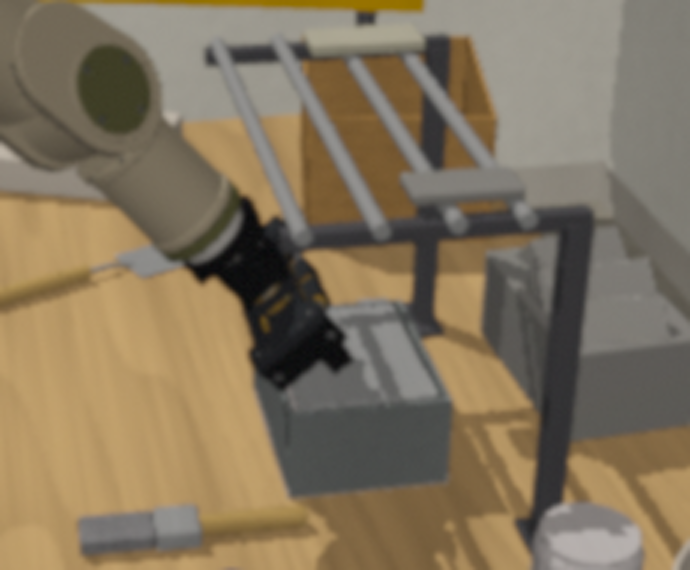

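```bash
python3 -m pendant '[-0.5,0,0.6,0,0,0, -1,0,1.2,0,0,0, -1.6,0,1.9,0,0,0, -2.2,0,2.6,0,0,0, -2.9,0,3.5,0,0,0, -3.5,0,4.2,0,0,0, -4.2,0,5,0,0,0, -4.8,0,5.7,0,0,0, -5.5,0,6.5,0,0,0, -6.4,0,7.7,0,0,0]'
python3 - <<'E'
from h import *
delta(lw(L,(-13,-38,88)),Rt())
E
```

```text
time_s: 6.95
position: [599.1, 4.8, 96.5]
tcp_rot: [-3.135, -0.697, -0.022]
ft_force: [-2.1, -0.4, 5.1]
gripper_width: 0.01
shift [-5.2 -0.4  6.7] rotvec [-0.4  0.1 -0. ] | from [599.1   4.8  96.5] [-3.135 -0.697 -0.022] F [-2.1 -0.4  5.1] t 6.95
```

```bash
python3 -m pendant '[-0.6,0,0.8,0,0,0, -1.3,0,1.5,0,0,0, -1.9,0,2.3,0,0,0, -2.6,0,3.1,0,0,0, -3.2,0,3.8,0,0,0, -3.8,0,4.6,0,0,0, -3.8,0,4.6,0,0,0, -3.8,0,4.6,0,0,0, -3.8,0,4.6,0,0,0, -3.8,0,4.6,0,0,0]'
```

```text
time_s: 7.95
position: [599.1, 4.9, 90.5]
tcp_rot: [-3.134, -0.697, -0.022]
ft_force: [-2.8, -0.3, 5.2]
gripper_width: 0.006
```

```bash
python3 -m pendant '[-0.3,0,0.4,0,0,0, -0.6,0,0.8,0,0,0, -1,0,1.2,0,0,0, -1.3,0,1.5,0,0,0, -1.3,0,1.5,0,0,0, -1.3,0,1.5,0,0,0, -1.3,0,1.5,0,0,0, -1.3,0,1.5,0,0,0, -1.3,0,1.5,0,0,0, -1.3,0,1.5,0,0,0]'
```

```text
time_s: 8.95
position: [599.2, 5.0, 88.6]
tcp_rot: [-3.134, -0.697, -0.022]
ft_force: [-3.4, -0.1, 5.8]
gripper_width: 0.003
```

```bash
python3 -m pendant '[-0.3,0,0.4,0,0,0, -0.6,0,0.8,0,0,0, -1,0,1.2,0,0,0, -1.3,0,1.5,0,0,0, -1.3,0,1.5,0,0,0, -1.3,0,1.5,0,0,0, -1.3,0,1.5,0,0,0, -1.3,0,1.5,0,0,0, -1.3,0,1.5,0,0,0, -1.3,0,1.5,0,0,0]'
```

```text
time_s: 9.95
position: [599.5, 5.0, 87.1]
tcp_rot: [-3.134, -0.698, -0.022]
ft_force: [-5.3, 0.4, 9.0]
gripper_width: 0.005
```

```bash
python3 -m pendant '[0,0,-20,0,0,0, 0,0,-60,0,0,0, 0,0,-100,0,0,0, 0,0,-140,0,0,0, 0,0,-180,0,0,0, 0,0,-200,0,0,0, 0,0,-200,0,0,0, 0,0,-200,0,0,0, 0,0,-200,0,0,0, 0,0,-200,0,0,0]' 60 20
python3 - <<'E'
from h import *
P=lw(L,(-142,-38,249))
# pre-pick: cartridge (525,-317)
delta([525+6-96,-317,37+115],Rt())
S=snap('side','s4');T=snap('top','t4')
E
```

```text
time_s: 10.95
position: [477.6, 6.3, 236.8]
tcp_rot: [-3.135, -0.692, -0.022]
ft_force: [0.1, 0.3, -0.2]
gripper_width: 0.685
shift [-81.5 324.4  40.5] rotvec [-0.3  0.3 -0. ] | from [477.6   6.3 236.8] [-3.135 -0.692 -0.022] F [ 0.1  0.3 -0.2] t 10.95
```

View pics/s4.png

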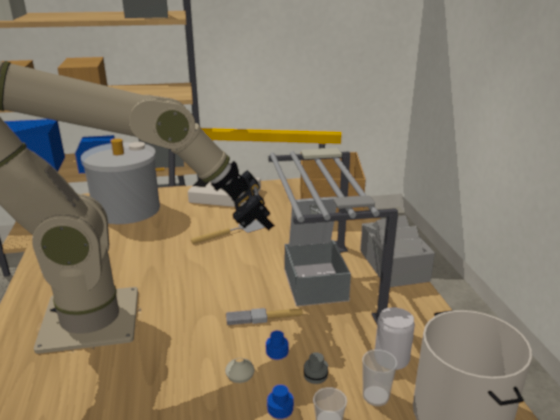

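Run:
```python
from h import *
W=capture('wrist');im=W['frame'].copy()
for yb in(-53,89):
  for z in(12,62):
    a,b=proj(W,lw(L,(-69,yb,z))),proj(W,lw(L,(69,yb,z)))
    cv2.line(im,tuple(int(v) for v in a),tuple(int(v) for v in b),(0,0,255),1)
cv2.imwrite('pics/w4.png',cv2.resize(im[100:330,120:360],None,fx=2.6,fy=2.6,interpolation=2))
T=cv2.imread('pics/t4.png');cv2.imwrite('pics/t4c.png',cv2.resize(T[120:240,210:320],None,fx=5,fy=5,interpolation=2))
T=capture('top')
d=cut_out(T,'cartridge_center')
for e in d: print(e['centre'],e['p'],T['frame'][e['mask']].mean(0))
```

```text
[375.4, 220.8] 0.82 [70.43968872 76.09727626 75.6848249 ]
[403.6, 254.4] 0.68 [131.5442623   65.73770492  32.58032787]
[349.1, 241.8] 0.65 [116.26119403  60.66044776  33.10447761]
```

View pics/w4.png

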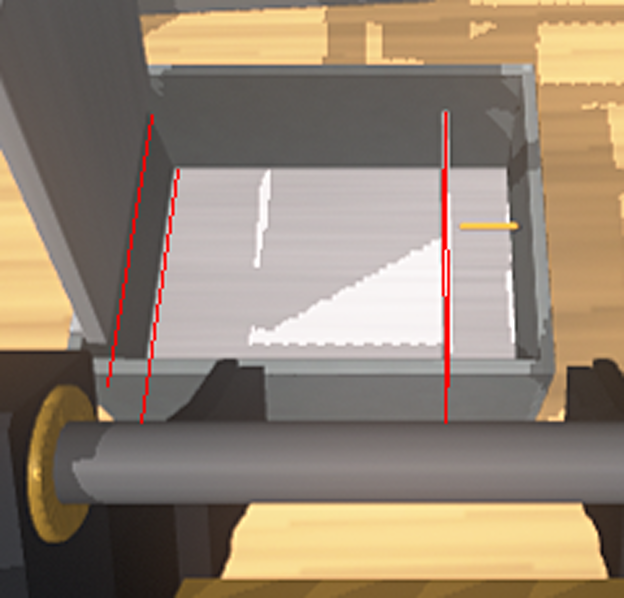

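View pics/t4c.png

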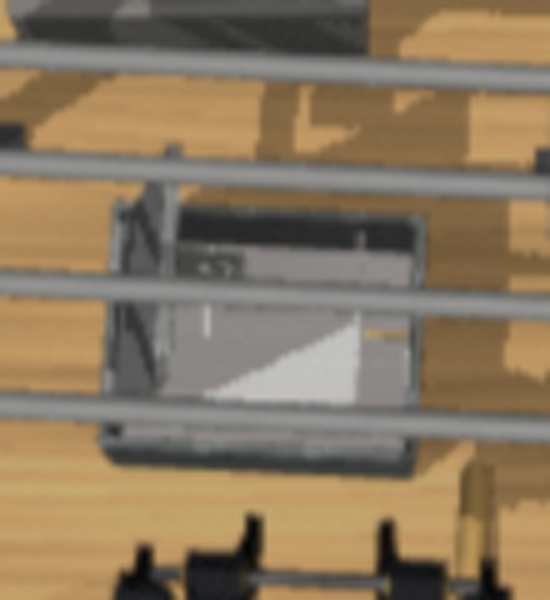

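```bash
python3 -m pendant '[-8,32,4,0,0,0, -16,64,8,0,0,0, -24,96,12,0,0,0, -32,130,16,0,0,0, -40,163,20,0,0,0, -48,195,24,0,0,0, -56,228,28,0,0,0, -65,260,32,0,0,0, -73,292,36,0,0,0, -81,324,40,0,0,0]'
python3 - <<'E'
from h import *
W=snap('wrist','w5');S=capture('side')
delta([525+6-50,-317,37+60],Rt())
im=W['frame'].copy()
for z,r in((54,17),(30,28),(0,28)):
    for a in np.linspace(0,2*np.pi,60):
        q=proj(W,(525+r*np.cos(a),-317+r*np.sin(a),z)); cv2.circle(im,tuple(int(v) for v in q),0,(0,0,255),-1)
cv2.imwrite('pics/w5.png',im)
im=S['frame'].copy()
for z,r in((54,17),(30,28),(0,28)):
    for a in np.linspace(0,2*np.pi,60):
        q=proj(S,(525+r*np.cos(a),-317+r*np.sin(a),z)); cv2.circle(im,tuple(int(v) for v in q),0,(0,0,255),-1)
cv2.imwrite('pics/s5.png',cv2.resize(im[200:420,200:420],None,fx=2.7,fy=2.7,interpolation=2))
E
```

```text
time_s: 12.2
position: [434.6, -318.2, 152.9]
tcp_rot: [-3.136, -0.693, -0.022]
ft_force: [1.7, 0.1, -0.9]
gripper_width: 0.692
shift [ 1.5 -6.9 73.4] rotvec [ 0.1  0.3 -0.5] | from [ 432.8 -322.8  152.5] [-3.136 -0.692 -0.031] F [-0.  -0.1 -0.1] t 12.3
```

View pics/w5.png

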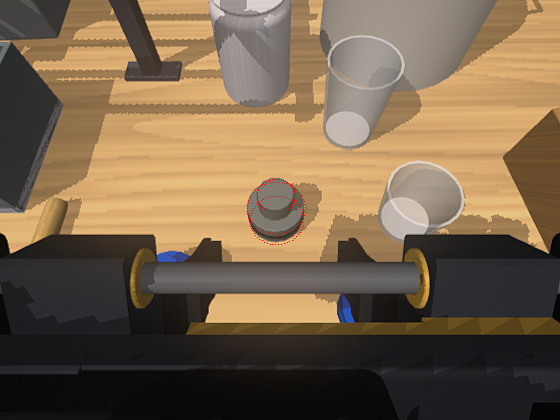

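View pics/s5.png

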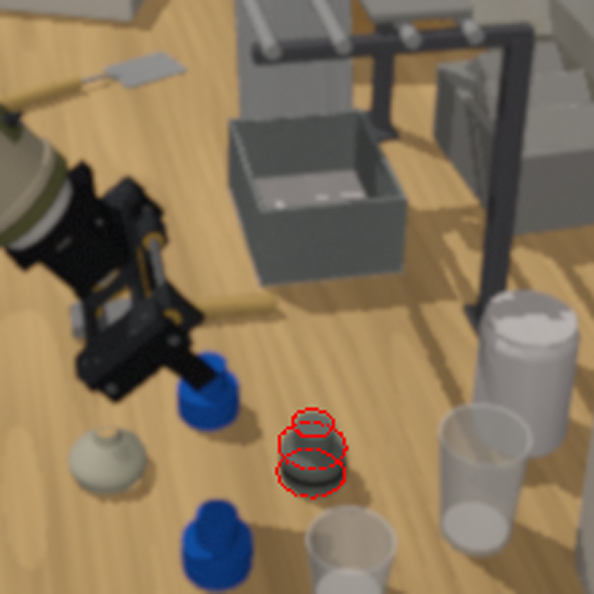

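```bash
python3 -m pendant '[0.5,-0.5,15,0,0,0, 1,-1,30,0,0,0, 1,-2,45,0,0,0, 1,-2,60,0,0,0, 1.5,-2,73,0,0,0, 1.5,-2,73,0,0,0, 1.5,-2,73,0,0,0, 1.5,-2,73,0,0,0, 1.5,-2,73,0,0,0, 1.5,-2,73,0,0,0]'
python3 - <<'E'
from h import *
delta([525+6,-317,38],Rt())
W=snap('wrist','w6')
E
```

```text
time_s: 13.3
position: [483.6, -314.9, 99.0]
tcp_rot: [-3.133, -0.695, -0.024]
ft_force: [-0.1, 0.2, -0.0]
gripper_width: 0.69
shift [-2.7  1.7 77.2] rotvec [-0.4  0.2 -0.1] | from [ 483.6 -314.9   99. ] [-3.133 -0.695 -0.024] F [-0.1  0.2 -0. ] t 13.3
```

View pics/w6.png

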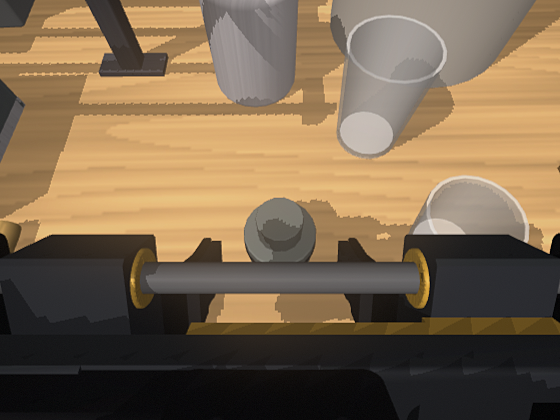

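```bash
python3 -m pendant '[-1,0,12,0,0,0, -2,0.5,24,0,0,0, -2.5,0.5,36,0,0,0, -2.5,0.5,48,0,0,0, -2.5,0.5,58,0,0,0, -2.5,0.5,66,0,0,0, -2.5,0.5,72,0,0,0, -2.5,0.5,76,0,0,0, -2.5,0.5,76,0,0,0, -2.5,0.5,76,0,0,0]'
python3 - <<'E'
from h import *
delta([525+6,-317,38],Rt())
S=snap('side','s7');cv2.imwrite('pics/s7c.png',cv2.resize(S['frame'][250:420,200:420],None,fx=3.4,fy=3.4,interpolation=2))
E
```

```text
time_s: 14.35
position: [529.0, -316.8, 37.9]
tcp_rot: [-3.135, -0.692, -0.023]
ft_force: [-0.1, 0.4, -0.1]
gripper_width: 0.688
shift [1.6 0.1 1.2] rotvec [-0.3  0.3 -0.1] | from [ 529.  -316.8   37.9] [-3.135 -0.692 -0.023] F [-0.1  0.4 -0.1] t 14.35
```

View pics/s7c.png

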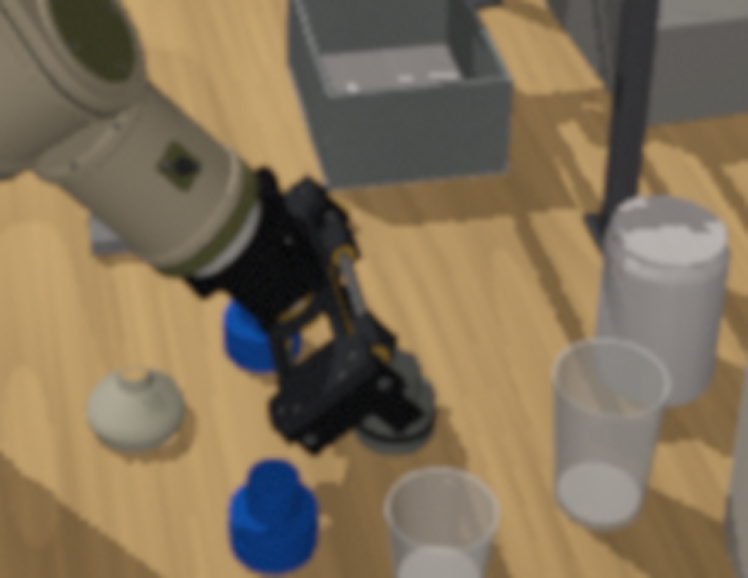

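```bash
python3 -m pendant '[1.5,0,1,0,0,0, 1.5,0,1,0,0,0, 1.5,0,1,0,0,0, 1.5,0,1,0,0,0, 1.5,0,1,0,0,0, 1.5,0,1,0,0,0, 1.5,0,1,0,0,0, 1.5,0,1,0,0,0, 1.5,0,1,0,0,0, 1.5,0,1,0,0,0]' 10 25
python3 - <<'E'
from h import *
s=status.observe();print(s['position'],s['gripper_width']*87,s['ft_force'])
E
```

```text
time_s: 15.4
position: [531.5, -315.9, 38.0]
tcp_rot: [-3.135, -0.693, -0.022]
ft_force: [0.5, 1.4, 1.8]
gripper_width: 0.385
[ 531.47988409 -315.92620894   37.96542518] 33.46308177819122 [0.52899704 1.43877141 1.78975973]
```

```bash
python3 -m pendant '[4,0,-5,0,0,0, 12,0,-14,0,0,0, 22,0,-26,0,0,0, 34,0,-40,0,0,0, 46,0,-55,0,0,0, 58,0,-69,0,0,0, 70,0,-83,0,0,0, 79,0,-94,0,0,0, 85,0,-101,0,0,0, 85,0,-101,0,0,0]'
python3 - <<'E'
from h import *
delta(lw(L,(-230,-13,170)),Rt(50)); print(status.observe()['joint_positions'])
S=snap('side','s8');cv2.imwrite('pics/s8c.png',cv2.resize(S['frame'][100:420,180:440],None,fx=1.8,fy=1.8,interpolation=2))
E
```

```text
time_s: 16.4
position: [532.5, -317.3, 171.0]
tcp_rot: [-3.137, -0.694, -0.021]
ft_force: [0.4, -0.4, -1.5]
gripper_width: 0.382
shift [-121.2 -349.2  -97.8] rotvec [-0.3 10.3 -0. ] | from [ 532.5 -317.3  171. ] [-3.137 -0.694 -0.021] F [ 0.4 -0.4 -1.5] t 16.4
[ 0.74640423  0.05811925 -0.0553389   2.08221526 -0.80898087  0.58332687
 -0.30163841]
```

View pics/s8c.png

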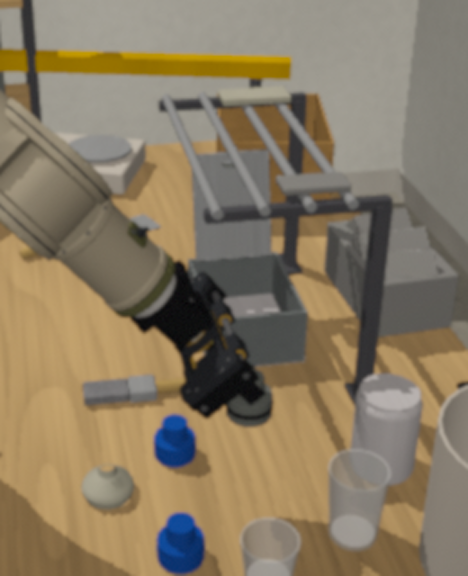

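Run:
```python
from h import *
delta(lw(L,(-130,-13,165)),Rt(50))
```

```text
shift [ -46.8 -348.6  -30.3] rotvec [-0.3 10.3 -0.1] | from [ 532.3 -316.9  169.9] [-3.135 -0.693 -0.021] F [-0.1 -0.2 -1.7] t 16.45
```

```bash
python3 -m pendant '[-10,-25,-6,0,1,0, -20,-60,-12,0,2,0, -30,-100,-18,0,3,0, -40,-140,-24,0,4,0, -46,-180,-28,0,5,0, -47,-220,-30,0,6,0, -47,-260,-30,0,7,0, -47,-300,-30,0,8,0, -47,-330,-30,0,9,0, -47,-348,-30,0,10,0]'
python3 - <<'E'
from h import *
delta(lw(L,(-130,-13,165)),Rt(50)); print(status.observe()['joint_positions'])
delta(lw(L,(-33,-13,142)),Rt(50))
W=snap('wrist','w9');T=snap('top','t9');S=snap('side','s9')
cv2.imwrite('pics/t9c.png',cv2.resize(T['frame'][90:330,160:380],None,fx=2.5,fy=2.5,interpolation=2))
E
```

```text
time_s: 17.45
position: [534.9, 4.4, 187.7]
tcp_rot: [-3.13, -0.838, -0.027]
ft_force: [0.6, 0.2, -1.0]
gripper_width: 0.385
shift [-52.  -27.2 -23.6] rotvec [-0.4  2.  -0.2] | from [534.9   4.4 187.7] [-3.13  -0.838 -0.027] F [ 0.6  0.2 -1. ] t 17.45
[ 1.04111688 -0.49837715 -1.00369824  2.41594925 -1.26773842  0.35096565
 -0.5961221 ]
shift [ -4.2 -26.8  63.9] rotvec [-0.4  2.  -0.2] | from [534.9   4.4 187.7] [-3.13  -0.838 -0.027] F [ 0.6  0.2 -1. ] t 17.45
```

View pics/w9.png

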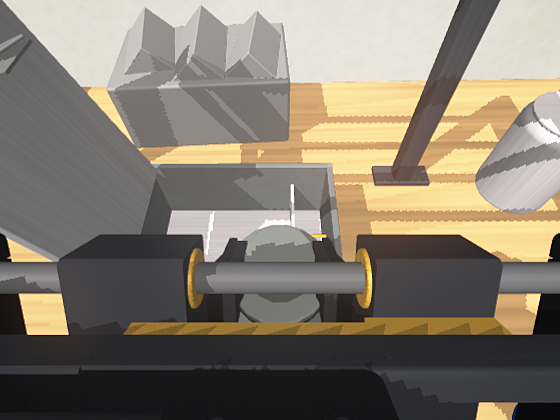

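View pics/t9c.png

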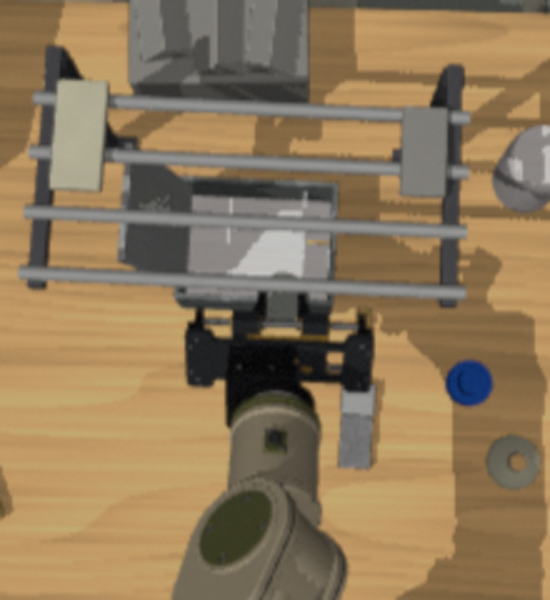

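View pics/s9.png

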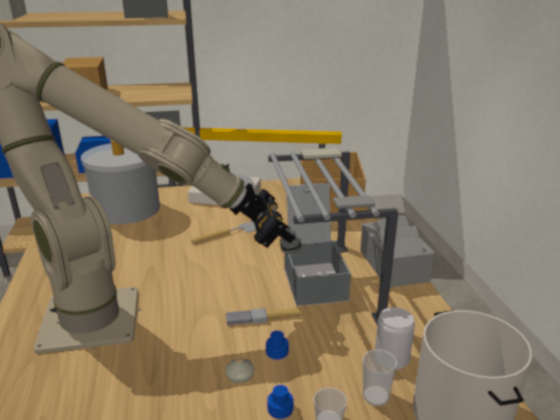

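```bash
python3 -m pendant '[0,0,5,0,0,0, 0,0,10,0,0,0, 0,0,15,0,0,0, 0,0,20,0,0,0, 0,0,20,0,0,0, 0,0,20,0,0,0, 0,0,20,0,0,0, 0,0,20,0,0,0, 0,0,20,0,0,0, 0,0,20,0,0,0]'
python3 - <<'E'
from h import *
delta(lw(L,(-33,-13,142)),Rt(50)); print(status.observe()['joint_positions'])
E
```

```text
time_s: 18.6
position: [549.6, 3.5, 175.3]
tcp_rot: [-3.133, -0.839, -0.023]
ft_force: [-0.6, -0.2, -1.0]
gripper_width: 0.383
shift [ -4.9 -27.4  44.7] rotvec [-0.4  1.9 -0.1] | from [549.6   3.5 175.3] [-3.133 -0.839 -0.023] F [-0.6 -0.2 -1. ] t 18.6
[ 1.03785451 -0.39154517 -1.03836603  2.39997805 -1.26647032  0.2503568
 -0.5599916 ]
```

```bash
python3 -m pendant '[0,-4,5,0,0,0, 0,-8,10,0,0,0, 0,-12,15,0,0,0, -1,-16,20,0,0,0, -2,-20,26,0,0,0, -3,-24,32,0,0,0, -4,-27,38,0,0,0, -5,-27,42,0,0,0, -5,-27,45,0,0,0, -5,-27,45,0,0,0]'
python3 - <<'E'
from h import *
print(status.observe()['joint_positions'])
delta(lw(L,(-33,-13,142)),Rt(50)); 
delta(lw(L,(-28.5,-13,52)),Rt(40)); 
S=snap('side','s10');cv2.imwrite('pics/s10c.png',cv2.resize(S['frame'][140:320,200:430],None,fx=3,fy=3,interpolation=2))
W=snap('wrist','w10')
E
```

```text
time_s: 19.6
position: [580.0, 31.0, 145.9]
tcp_rot: [-3.132, -0.832, -0.024]
ft_force: [0.3, 0.2, -1.7]
gripper_width: 0.383
[ 1.22835077 -0.22731148 -1.34308582  2.34850406 -1.26693762  0.06456892
 -0.55704614]
shift [-2.9  0.4  2.6] rotvec [-0.4  2.3 -0.1] | from [580.   31.  145.9] [-3.132 -0.832 -0.024] F [ 0.3  0.2 -1.7] t 19.6
shift [-66.4   1.   66.6] rotvec [-0.4 -7.7 -0.1] | from [580.   31.  145.9] [-3.132 -0.832 -0.024] F [ 0.3  0.2 -1.7] t 19.6
```

View pics/s10c.png

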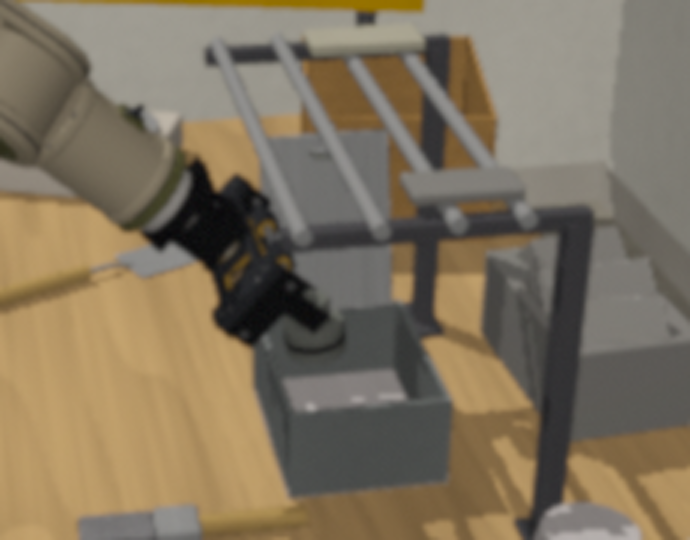

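View pics/w10.png

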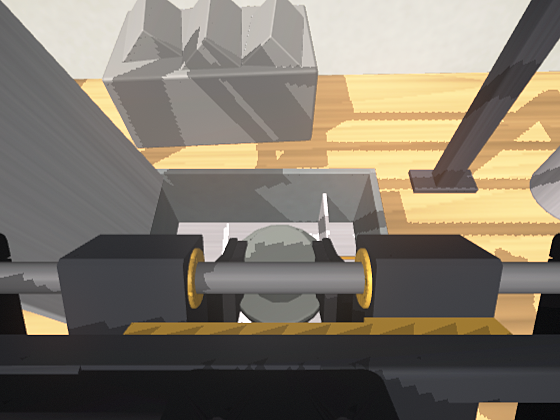

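```bash
python3 -m pendant '[-2,0,2,0,-0.3,0, -4,0,4,0,-0.6,0, -6,0,6,0,-0.9,0, -8,0,8,0,-1.2,0, -10,0,10,0,-1.5,0, -12,0,12,0,-1.8,0, -14,0,14,0,-2,0, -16,0,16,0,-2.3,0, -16,0,16,0,-2.3,0, -16,0,16,0,-2.3,0]'
python3 - <<'E'
from h import *
print(status.observe()['joint_positions'])
delta(lw(L,(-28.5,-13,52)),Rt(40));
E
```

```text
time_s: 20.7
position: [576.6, 30.0, 127.9]
tcp_rot: [-3.132, -0.791, -0.023]
ft_force: [0.2, 0.3, -2.0]
gripper_width: 0.386
[ 1.35836858 -0.19592552 -1.4689653   2.33950821 -0.97054721  0.06558472
 -0.83156426]
shift [-48.5  -0.2  59. ] rotvec [-0.5 -5.3 -0.1] | from [576.6  30.  127.9] [-3.132 -0.791 -0.023] F [ 0.2  0.3 -2. ] t 20.7
```

```bash
cat > fk.py <<'E'
import numpy as np, itertools
from scipy.spatial.transform import Rotation as Rn
from scipy.optimize import least_squares
D=[([1.09340627,.33287605,-.06467319,1.46098038,.02162507,1.34990741,-.08847884],[274.338,-561.1185,221.73],[-3.14012,1.03e-4,.4548]),
([0.74640423,0.05811925,-0.0553389,2.08221526,-0.80898087,0.58332687,-0.30163841],[532.5,-317.3,171],[-3.137,-.694,-.021]),
([1.04111688,-0.49837715,-1.00369824,2.41594925,-1.26773842,0.35096565,-0.5961221],[534.9,4.4,187.7],[-3.13,-.838,-.027]),
([1.03785451,-0.39154517,-1.03836603,2.39997805,-1.26647032,0.2503568,-0.5599916],[549.6,3.5,175.3],[-3.133,-.839,-.023]),
([1.22835077,-0.22731148,-1.34308582,2.34850406,-1.26693762,0.06456892,-0.55704614],[580,31,145.9],[-3.132,-.832,-.024]),
([1.35836858,-0.19592552,-1.4689653,2.33950821,-0.97054721,0.06558472,-0.83156426],[576.6,30,127.9],[-3.132,-.791,-.023])]
def fk(q,p,sg,full=False):
    l,off=p[:6],p[6:10]
    z=np.array([0,0,1.]);x=np.array([1.,0,0])
    R=Rn.from_euler('z',sg[0]*q[0]+off[0]); P=l[0]*z
    R=R*Rn.from_euler('y',q[1]); R2=R; 
    R=R*Rn.from_euler('z',sg[1]*q[2]+off[1]); P=P+R.apply([l[4],0,l[1]]); E=P
    R=R*Rn.from_euler('y',q[3]); R=R*Rn.from_euler('z',sg[2]*q[4]+off[2]); P=P+R.apply([l[5],0,l[2]]); W=P
    R=R*Rn.from_euler('y',q[5]); R=R*Rn.from_euler('z',sg[3]*q[6]+off[3]); P=P+R.apply([0,0,l[3]])
    return (P,R,E,W) if full else (P,R)
def fit():
    best=None
    for sg in itertools.product((1,-1),repeat=4):
      for o7 in (0,np.pi):
        def f(p):
            r=[]
            for q,P,e in D:
                a,R=fk(q,p,sg); r+=list((a-P)/1)+list(300*(R.inv()*Rn.from_euler('xyz',e)).as_rotvec())
            return r
        s=least_squares(f,[350,400,400,300,0,0,0,0,0,o7],x_scale=[100]*6+[.3]*4,max_nfev=60)
        if best is None or s.cost<best[0]: best=(s.cost,s.x,sg,s.fun)
    return best
if __name__=='__main__':
    b=fit();print(b[0],np.round(b[1],3),b[2]);print(np.round(np.array(b[3]).reshape(-1,6),1))
    np.savez('fk.npz',p=b[1],sg=b[2])
E
python3 fk.py
```

```text
432.75138340916453 [ 2.35519e+02  4.27329e+02  4.73269e+02  3.07459e+02  2.32070e+01
 -4.78800e+00 -2.50000e-02 -2.00000e-02 -1.00000e-02  1.54600e+00] (-1, -1, -1, -1)
[[13.6  8.   2.8  0.2  5.  -4.8]
 [-8.   1.5 -0.2  9.1  2.1  0. ]
 [ 2.9  2.7 -0.   9.1 -1.5  1. ]
 [ 1.6  3.4 -0.5  9.2 -1.2  1.1]
 [ 1.   0.2 -1.9  9.6 -0.9  1.4]
 [ 3.3 -1.6 -0.1  9.4 -0.8  1.3]]
```

```bash
cat > fk2.py <<'E'
from fk import *
import fk as F
sg=(-1,-1,-1,-1)
def fk(q,p,full=False):
    q=np.array(q,float)
    R=Rn.from_euler('z',-q[0]+p[6]); P=np.array([0,0,p[0]])
    R=R*Rn.from_euler('y',q[1]+p[7]); 
    R=R*Rn.from_euler('z',-q[2]); P=P+R.apply([p[4],p[11],p[1]]); E=P
    R=R*Rn.from_euler('y',q[3]+p[8]); R=R*Rn.from_euler('z',-q[4]+p[12]); P=P+R.apply([p[5],0,p[2]]); W=P
    R=R*Rn.from_euler('y',q[5]+p[9]); R=R*Rn.from_euler('z',-q[6]+np.pi/2+p[10]); P=P+R.apply([0,0,p[3]])
    return (P,R,E,W) if full else (P,R)
def f(p):
    r=[]
    for q,P,e in D:
        a,R=fk(q,p); r+=list((a-P))+list(500*(R.inv()*Rn.from_euler('xyz',e)).as_rotvec())
    return np.array(r+list(np.array(p[6:11])*100)+[p[4]/5,p[5]/5,p[11]/5,p[12]*100])
if __name__=='__main__':
    s=least_squares(f,[350,400,400,300]+[0]*9,x_scale=[100]*6+[.1]*5+[10,.1])
    print(s.cost,np.round(s.x,3));print(np.round(s.fun[:36].reshape(-1,6),1)); np.save('fk.npy',s.x)
    from workcell import status
    s0=status.observe();print(fk(s0['joint_positions'],s.x)[0],s0['position'],s0['joint_positions'])
E
python3 fk2.py
```

```text
133.77347339682686 [ 2.42048e+02  4.42957e+02  4.92704e+02  3.18819e+02  2.28400e+00
  8.39800e+00 -1.70000e-02  6.00000e-03 -8.00000e-03  7.00000e-03
 -1.50000e-02 -3.14750e+01  1.00000e-03]
[[ 4.3 -0.4  1.9 -2.9 -0.3 -1.4]
 [-9.4  5.2 -2.1  2.1  0.3  0.8]
 [ 1.6  2.3  0.6  0.8 -0.1  0.9]
 [ 1.4  2.9  0.1  0.5 -0.2  0.5]
 [ 3.1 -0.1  0.1  0.5 -0.6 -0.5]
 [ 2.8 -4.4 -0.6  0.8 -0.2 -0.6]]
[579.43141633  25.55180646 127.32443759] [576.62984978  29.9547543  127.92442172] [ 1.35836858 -0.19592552 -1.4689653   2.33950821 -0.97054721  0.06558472
 -0.83156426]
```

```bash
cat > fk2.py <<'E'
from fk import D,np,Rn,least_squares
def fk(q,p,full=False):
    q=np.array(q,float)
    R=Rn.from_euler('z',-q[0]+p[4]); P=np.array([0,0,p[0]])+R.apply([0,p[9],0])
    R=R*Rn.from_euler('y',q[1]+p[5]); 
    R=R*Rn.from_euler('z',-q[2]); P=P+R.apply([p[12],p[10],p[1]]); E=P
    R=R*Rn.from_euler('y',q[3]+p[6]); P=P+R.apply([p[13],0,0]); R=R*Rn.from_euler('z',-q[4]); P=P+R.apply([0,p[11],p[2]]); W=P
    R=R*Rn.from_euler('y',q[5]+p[7]); P=P+R.apply([p[14],p[15],0]); R=R*Rn.from_euler('z',-q[6]+np.pi/2+p[8]); P=P+R.apply([0,0,p[3]])
    return (P,R,E,W) if full else (P,R)
def f(p):
    r=[]
    for q,P,e in D:
        a,R=fk(q,p); r+=list((a-P))+list(500*(R.inv()*Rn.from_euler('xyz',e)).as_rotvec())
    return np.array(r+list(np.array(p[4:9])*150)+list(np.array(p[9:])/40))
if __name__=='__main__':
    s=least_squares(f,[350,400,400,300]+[0]*12,x_scale=[100]*4+[.1]*5+[30]*7)
    print(s.cost,np.round(s.x,3));print(np.round(s.fun[:36].reshape(-1,6),1)); np.save('fk.npy',s.x)
E
python3 fk2.py
```

```text
0.40174865275505084 [ 2.58255e+02  4.48259e+02  4.89948e+02  3.51549e+02 -0.00000e+00
  0.00000e+00 -0.00000e+00 -0.00000e+00 -0.00000e+00 -2.17580e+01
 -2.33050e+01 -2.06000e-01  1.56000e-01  3.70000e-02  6.70000e-02
 -2.07000e-01]
[[ 0.   0.   0.   0.1 -0.  -0.1]
 [-0.  -0.  -0.1 -0.1  0.1 -0. ]
 [-0.  -0.  -0.1  0.1 -0.1  0.1]
 [ 0.   0.1  0.  -0.2 -0.1  0.1]
 [-0.   0.   0.   0.1  0.1 -0.1]
 [-0.  -0.   0.   0.   0.1  0.1]]
```

```bash
cat > ik.py <<'E'
from fk2 import *
from h import L,lw,Rt
p=np.load('fk.npy')
LO=np.array([-2.6,-.5,-1.47,.16,-1.27,.06,-2.6]);HI=np.array([2.6,2.12,1.34,2.42,4.41,2.06,2.6])
def ik(P,R,seed,w=0.0):
    def g(q):
        a,r=fk(q,p); return np.concatenate([(a-P)/10,(r.inv()*R).as_rotvec()*20,w*(q-seed)])
    s=least_squares(g,np.clip(seed,LO+1e-3,HI-1e-3),bounds=(LO,HI));return s.x,s.cost
def sols(P,R,n=40,rng=np.random.default_rng(0)):
    out=[]
    for k in range(n):
        q,c=ik(P,R,rng.uniform(LO,HI))
        if c<1e-4: out.append((np.min(np.minimum(q-LO,HI-q)),q))
    return sorted(out,key=lambda t:-t[0])
E
python3 - <<'E'
from ik import *
for nm,loc,t in [('press',(-20,-38,97),40),('pre',(-142,-38,249),40),('place40',(-28.5,-13,51),40),('place35',(-28.5,-13,51),35),('place45',(-28.5,-13,51),45),('C50',(-33,-13,142),50),('C40',(-33,-13,142),40),('C45',(-33,-13,142),45),('B',(-130,-13,165),50),('B40',(-130,-13,165),40),('cur',(-37.4,-13,128),45.3)]:
    s=sols(lw(L,loc),Rt(t));print(nm,len(s))
    for m,q in s[:3]: print('  ',round(m,2),np.round(q,2))
E
```

```text
press 18
   0.1 [-0.01  0.03 -0.14  2.31  0.8   0.16 -2.49]
   0.1 [-0.14  0.03 -0.01  2.31  0.78  0.16 -2.48]
   0.1 [-0.18  0.02  0.02  2.32  0.78  0.16 -2.47]
pre 0
place40 19
   0.01 [-1.33  0.24  1.19  2.39  4.27  0.07  0.17]
   0.01 [-1.39  0.29  1.27  2.39  4.4   0.12  0.01]
   0.01 [-1.39  0.3   1.27  2.39  4.4   0.13  0.01]
place35 24
   0.1 [-0.58  0.12  0.38  2.31  0.59  0.16 -2.36]
   0.09 [-0.61  0.12  0.42  2.31  0.57  0.15 -2.34]
   0.09 [-0.27  0.12  0.06  2.29  0.75  0.18 -2.51]
place45 23
   0.05 [ 0.63  0.23 -0.88  2.37  2.07  0.35  2.55]
   0.05 [ 0.58  0.21 -0.83  2.37  2.09  0.34  2.53]
   0.04 [ 0.49  0.19 -0.74  2.38  2.11  0.32  2.48]
C50 19
   0.03 [ 0.95 -0.11 -1.14  2.39  2.07  0.1   2.43]
   0.03 [ 0.92 -0.11 -1.11  2.39  2.04  0.11  2.46]
   0.03 [ 0.86 -0.1  -1.06  2.39  2.    0.12  2.51]
C40 22
   0.17 [ 1.03 -0.09 -1.19  2.25  0.21  0.24 -1.96]
   0.16 [ 0.92 -0.08 -1.09  2.26  0.28  0.25 -2.03]
   0.16 [ 0.86 -0.07 -1.03  2.26  0.3   0.25 -2.05]
C45 20
   0.07 [ 0.82 -0.1  -1.    2.33  0.71  0.13 -2.48]
   0.07 [ 0.84 -0.1  -1.02  2.33  0.7   0.13 -2.47]
   0.06 [ 0.91 -0.1  -1.09  2.32  0.63  0.12 -2.4 ]
B 0
B40 0
cur 12
   0.01 [ 1.19 -0.11 -1.35  2.34  0.81  0.07 -2.58]
   0.01 [ 1.2  -0.11 -1.36  2.34  0.78  0.07 -2.55]
   0.0 [ 1.19 -0.11 -1.35  2.34  0.82  0.07 -2.6 ]
```

Run:
```python
from ik import *
from workcell import status
q0=status.observe()['joint_positions']
for z in (128,90,51):
  for xt in (-28.5,-20,-5):
    for t in (45,40,35,30):
      P=lw(L,(xt,-13,z));R=Rt(t)
      q,c=ik(P,R,q0,w=1e-3); s=sols(P,R,12)
      print(z,xt,t,'near',np.round(q,2),'err',round(c*2,4),'m',round(np.min(np.minimum(q-LO,HI-q)),3),'| best',round(s[0][0],2) if s else None, np.round(s[0][1],2) if s else '')
```

```text
128 -28.5 45 near [ 1.32 -0.07 -1.47  2.32  0.86  0.09 -2.6 ] err 0.0119 m 0.0 | best None 
128 -28.5 40 near [ 1.21  0.   -1.38  2.25  0.58  0.24 -2.29] err 0.0 m 0.086 | best 0.16 [ 1.04 -0.   -1.22  2.26  0.57  0.24 -2.29]
128 -28.5 35 near [ 0.97  0.04 -1.16  2.19  0.43  0.37 -2.13] err 0.0 m 0.233 | best 0.21 [ 0.25 -0.01 -0.46  2.21  0.36  0.36 -2.1 ]
128 -28.5 30 near [ 1.56 -0.5  -1.47  2.18 -0.96  0.58 -0.92] err 6.0217 m 0.0 | best 0.3 [ 0.84  0.08 -1.04  2.12  0.36  0.49 -2.05]
128 -20 45 near [ 1.31 -0.02 -1.47  2.3   0.89  0.13 -2.6 ] err 0.2943 m 0.0 | best None 
128 -20 40 near [ 0.96  0.03 -1.15  2.24  0.68  0.26 -2.39] err 0.0 m 0.181 | best 0.18 [ 0.97  0.03 -1.17  2.24  0.69  0.26 -2.39]
128 -20 35 near [ 0.93  0.07 -1.13  2.17  0.5   0.38 -2.19] err 0.0 m 0.251 | best 0.24 [ 0.61  0.04 -0.81  2.18  0.42  0.37 -2.13]
128 -20 30 near [ 0.9   0.13 -1.11  2.1   0.45  0.51 -2.11] err 0.0 m 0.323 | best 0.31 [ 0.5   0.07 -0.7   2.11  0.31  0.49 -2.02]
128 -5 45 near [ 0.09  0.   -0.28  2.28  0.88  0.17 -2.6 ] err 0.5226 m 0.0 | best None 
128 -5 40 near [ 0.78  0.07 -0.
[... 2637 characters left out ...]
 0.08 [-1.2   0.23  1.07  2.31 -0.58  0.14 -1.23]
51 -20 30 near [ 0.48  0.22 -0.71  2.17  0.73  0.37 -2.4 ] err 0.0 m 0.204 | best 0.23 [-0.01  0.16 -0.19  2.19  0.46  0.31 -2.19]
51 -5 45 near [-0.92  0.17  0.75  2.31  0.8   0.06 -2.6 ] err 5.0459 m 0.0 | best 0.07 [-0.05  0.18 -0.17  2.35  2.24  0.25  2.3 ]
51 -5 40 near [-0.81  0.17  0.64  2.31  0.81  0.06 -2.6 ] err 0.3494 m 0.0 | best 0.01 [-1.17  0.27  1.04  2.34  4.4   0.08  0.04]
51 -5 35 near [ 0.1   0.18 -0.31  2.22  0.89  0.23 -2.6 ] err 0.0 m 0.0 | best 0.13 [-1.27  0.37  1.2   2.28 -1.14  0.24 -0.74]
51 -5 30 near [ 0.37  0.24 -0.59  2.14  0.68  0.36 -2.35] err 0.0 m 0.247 | best 0.27 [ 0.32  0.23 -0.53  2.14  0.65  0.35 -2.33]
```

Run:
```python
from h import *
delta(lw(L,(-22,-15,128)),Rt(41));
```

```text
shift [10.1  1.3 10.1] rotvec [-0.5 -4.3 -0.1] | from [576.6  30.  127.9] [-3.132 -0.791 -0.023] F [ 0.2  0.3 -2. ] t 20.7
```

```bash
python3 -m pendant '[2,0,2,0,0,0, 4,0,4,0,-0.5,0, 6,0,6,0,-1,0, 8,0,8,0,-1.5,0, 10,1,10,0,-2,0, 10,1,10,0,-2.5,0, 10,1,10,0,-3,0, 10,1,10,0,-3.5,0, 10,1,10,0,-4,0, 10,1,10,0,-4.3,0]'
python3 - <<'E'
from h import *
s=status.observe();print(np.round(s['joint_positions'],3))
delta(lw(L,(-22,-15,128)),Rt(41));delta(lw(L,(-20,-15,105)),Rt(37));
E
```

```text
time_s: 21.7
position: [591.2, 29.0, 128.2]
tcp_rot: [-3.131, -0.716, -0.022]
ft_force: [-0.1, -0.1, -1.7]
gripper_width: 0.387
[ 1.278  0.063 -1.459  2.253  0.793  0.239 -2.462]
shift [-0.3  0.6  0. ] rotvec [-0.5  0.  -0.1] | from [591.2  29.  128.2] [-3.131 -0.716 -0.022] F [-0.1 -0.1 -1.7] t 21.7
shift [-13.9   0.8  18.7] rotvec [-0.5 -4.  -0. ] | from [591.2  29.  128.2] [-3.131 -0.716 -0.022] F [-0.1 -0.1 -1.7] t 21.7
```

```bash
python3 -m pendant '[-2,0,2,0,-0.5,0, -4,0,5,0,-1,0, -6,0,8,0,-1.5,0, -8,0,11,0,-2,0, -10,0,14,0,-2.5,0, -12,0.5,16,0,-3,0, -14,0.5,19,0,-3.5,0, -14,0.5,19,0,-4,0, -14,0.5,19,0,-4,0, -14,0.5,19,0,-4,0]'
python3 - <<'E'
from h import *
s=status.observe();print(np.round(s['joint_positions'],3))
delta(lw(L,(-18,-15,75)),Rt(33)); 
W=snap('wrist','w11')
S=snap('side','s11');cv2.imwrite('pics/s11c.png',cv2.resize(S['frame'][140:320,200:430],None,fx=3,fy=3,interpolation=2))
E
```

```text
time_s: 22.7
position: [592.7, 28.5, 104.6]
tcp_rot: [-3.133, -0.646, -0.021]
ft_force: [-0.0, 0.7, -1.8]
gripper_width: 0.384
[ 1.053  0.178 -1.274  2.216  0.906  0.345 -2.533]
shift [-16.    0.3  25. ] rotvec [-0.5 -4.  -0. ] | from [592.7  28.5 104.6] [-3.133 -0.646 -0.021] F [-0.   0.7 -1.8] t 22.7
```

View pics/s11c.png

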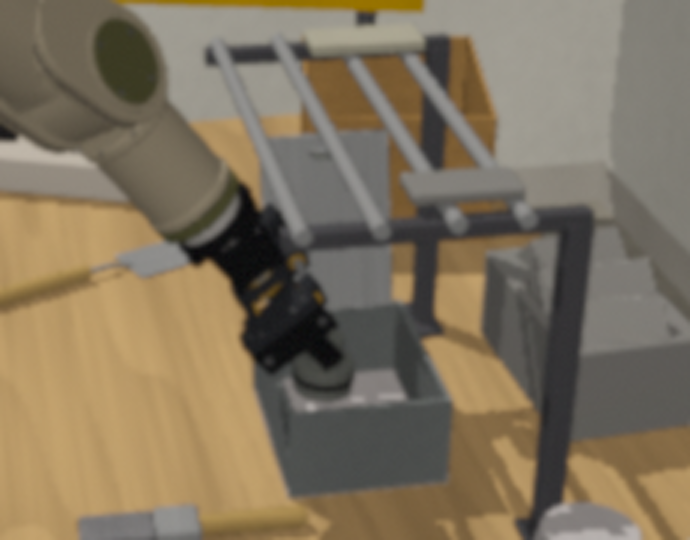

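View pics/w11.png

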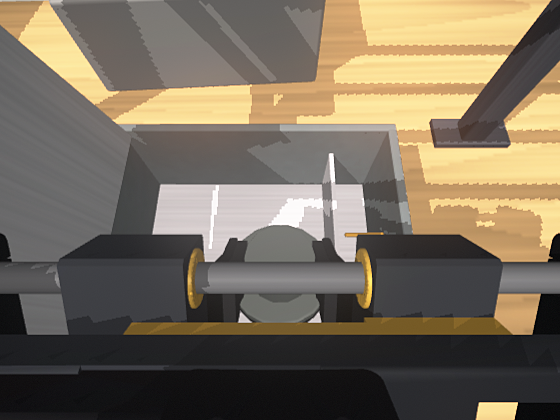

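```bash
python3 -m pendant '[-2,0,3,0,-0.5,0, -4,0,6,0,-1,0, -6,0,9,0,-1.5,0, -8,0,12,0,-2,0, -10,0,15,0,-2.5,0, -12,0.3,18,0,-3,0, -14,0.3,21,0,-3.5,0, -16,0.3,25,0,-4,0, -16,0.3,25,0,-4,0, -16,0.3,25,0,-4,0]'
python3 - <<'E'
from h import *
s=status.observe();print(np.round(s['joint_positions'],3))
delta(lw(L,(-18,-15,55)),Rt(31));
E
```

```text
time_s: 23.8
position: [594.9, 28.5, 74.8]
tcp_rot: [-3.133, -0.576, -0.02]
ft_force: [-0.9, 0.5, -1.3]
gripper_width: 0.384
[ 0.918  0.283 -1.162  2.178  0.965  0.423 -2.556]
shift [-10.7   0.3  16.7] rotvec [-0.5 -2.   0. ] | from [594.9  28.5  74.8] [-3.133 -0.576 -0.02 ] F [-0.9  0.5 -1.3] t 23.8
```

```bash
python3 -m pendant '[-2,0,3,0,-0.3,0, -4,0,6,0,-0.6,0, -5.5,0,9,0,-1,0, -7,0,11,0,-1.3,0, -8.5,0,13,0,-1.6,0, -10,0.3,15.5,0,-2,0, -10.7,0.3,16.7,0,-2,0, -10.7,0.3,16.7,0,-2,0, -10.7,0.3,16.7,0,-2,0, -10.7,0.3,16.7,0,-2,0]'
python3 - <<'E'
from h import *
s=status.observe();print(np.round(s['joint_positions'],3))
delta(lw(L,(-18,-15,52)),Rt(31)); 
S=snap('side','s12');cv2.imwrite('pics/s12c.png',cv2.resize(S['frame'][140:320,200:430],None,fx=3,fy=3,interpolation=2))
E
```

```text
time_s: 24.8
position: [595.0, 28.1, 55.2]
tcp_rot: [-3.134, -0.541, -0.02]
ft_force: [-0.1, 0.3, -1.3]
gripper_width: 0.38
[ 0.84   0.327 -1.089  2.164  0.987  0.442 -2.568]
shift [-1.7 -0.2  2.7] rotvec [-0.5 -0.   0. ] | from [595.   28.1  55.2] [-3.134 -0.541 -0.02 ] F [-0.1  0.3 -1.3] t 24.8
```

View pics/s12c.png

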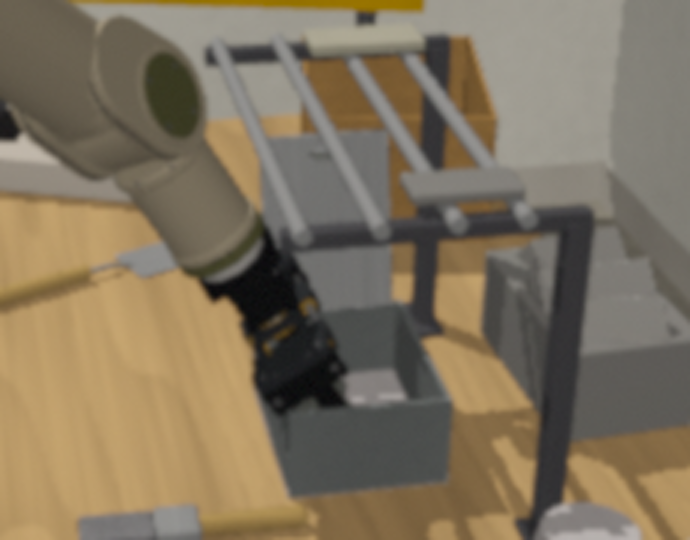

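```bash
python3 -m pendant '[-0.4,0,0.6,0,0,0, -0.8,0,1.2,0,0,0, -1.2,0,1.9,0,0,0, -1.6,0,2.6,0,0,0, -2,0,3.2,0,0,0, -2.3,0,3.7,0,0,0, -2.3,0,3.7,0,0,0, -2.3,0,3.7,0,0,0, -2.3,0,3.7,0,0,0, -2.3,0,3.7,0,0,0]'
```

```text
time_s: 25.85
position: [596.5, 28.3, 52.3]
tcp_rot: [-3.134, -0.544, -0.019]
ft_force: [-4.5, -2.2, 12.3]
gripper_width: 0.386
```

```bash
python3 -m pendant '[0,0,0,0,0,0, 0,0,0,0,0,0, 0,0,0,0,0,0, 0,0,0,0,0,0, 0,0,0,0,0,0, 0,0,0,0,0,0, 0,0,0,0,0,0, 0,0,0,0,0,0, 0,0,0,0,0,0, 0,0,0,0,0,0]' 41 10
python3 - <<'E'
from h import *
s=status.observe();print(s['gripper_width']*87)
S=snap('side','s13');cv2.imwrite('pics/s13c.png',cv2.resize(S['frame'][140:320,200:430],None,fx=3,fy=3,interpolation=2))
E
python3 - <<'E'
from ik import *
from workcell import status
q0=status.observe()['joint_positions'];np.save('q0.npy',q0)
def m(q): return round(np.min(np.minimum(q-LO,HI-q)),3)
# exit
q=q0
for s in (20,40,60,80,100,130):
    for t in (31,36):
        a=np.radians(t); P=lw(L,(-18-s*np.sin(np.radians(31)),-15,52+s*np.cos(np.radians(31))))
        qq,c=ik(P,Rt(t),q0,w=1e-3); print('exit',s,t,np.round(qq,2),round(c,4),m(qq))
for nm,loc in (('start',(-50,130,158)),('mid',(-50,75,160)),('low',(-50,20,130)),('end',(-40,-38,96))):
    for yw in (-30,-15,0,15):
        for t in (30,40,50):
            s=sols(lw(L,loc),Rt(t,np.radians(yw)),6); print(nm,yw,t,s[0][0].round(2) if s else None, np.round(s[0][1],2) if s else '')
E
```

```text
time_s: 26.85
position: [594.9, 28.1, 50.7]
tcp_rot: [-3.134, -0.541, -0.02]
ft_force: [-0.4, -0.8, 0.6]
gripper_width: 0.471
41.00762861496273
exit 20 31 [ 0.88  0.27 -1.13  2.18  0.88  0.44 -2.49] 0.0 0.107
exit 20 36 [ 0.37  0.12 -0.58  2.27  0.89  0.25 -2.6 ] 0.0 0.0
exit 40 31 [ 1.01  0.22 -1.24  2.19  0.76  0.45 -2.39] 0.0 0.211
exit 40 36 [ 0.89  0.13 -1.11  2.26  0.87  0.3  -2.54] 0.0 0.059
exit 60 31 [ 1.21  0.18 -1.44  2.19  0.66  0.47 -2.3 ] 0.0 0.032
exit 60 36 [ 0.89  0.02 -1.09  2.27  0.52  0.28 -2.24] 0.0 0.15
exit 80 31 [ 0.77 -0.03 -0.95  2.21  0.19  0.43 -1.93] 0.0 0.21
exit 80 36 [ 0.64 -0.07 -0.82  2.29  0.26  0.3  -2.02] 0.0 0.134
exit 100 31 [ 0.6  -0.1  -0.77  2.22  0.08  0.46 -1.83] 0.0 0.199
exit 100 36 [ 0.47 -0.14 -0.66  2.3   0.14  0.34 -1.92] 0.0 0.123
exit 130 31 [ 0.45 -0.19 -0.61  2.23 -0.    0.53 -1.77] 0.0 0.19
exit 130 36 [ 0.32 -0.22 -0.51  2.31  0.06  0.42 -1.85] 0.0 0.113
start -30 30 None 
start -30 40 None 
start -30 50 0.04 [ 0.36  0.66 -1.43  2.05  1.54  1.54  2.56]
start -15 30 None 
start -15 40 None 
start -15 50 None 
start 0 30 0.17 [ 0.
[... 911 characters left out ...]
 
low 15 40 0.14 [ 1.28 -0.13 -1.33  2.28 -0.91  0.3  -0.6 ]
low 15 50 0.0 [ 0.82 -0.08 -0.9   2.42  4.21  0.21  0.58]
end -30 30 0.02 [-1.5   0.22  1.29  2.19  0.29  0.53 -2.58]
end -30 40 None 
end -30 50 0.08 [-0.61  0.12  0.1   2.34  1.41  0.72  2.52]
end -15 30 0.15 [-1.12  0.02  0.91  2.24  0.5   0.47 -2.45]
end -15 40 None 
end -15 50 0.03 [ 0.83  0.17 -1.2   2.39  1.79  0.6   2.57]
end 0 30 0.25 [ 1.04  0.16 -1.19  2.17  0.5   0.43 -2.08]
end 0 40 0.06 [-0.09 -0.02 -0.06  2.36  0.72  0.14 -2.4 ]
end 0 50 None 
end 15 30 0.26 [ 0.89  0.12 -0.92  2.16 -0.08  0.4  -1.24]
end 15 40 0.13 [ 1.07  0.09 -1.04  2.29 -0.74  0.19 -0.57]
end 15 50 0.02 [ 1.16  0.13 -1.09  2.4   4.04  0.23  0.99]
```

View pics/s13c.png

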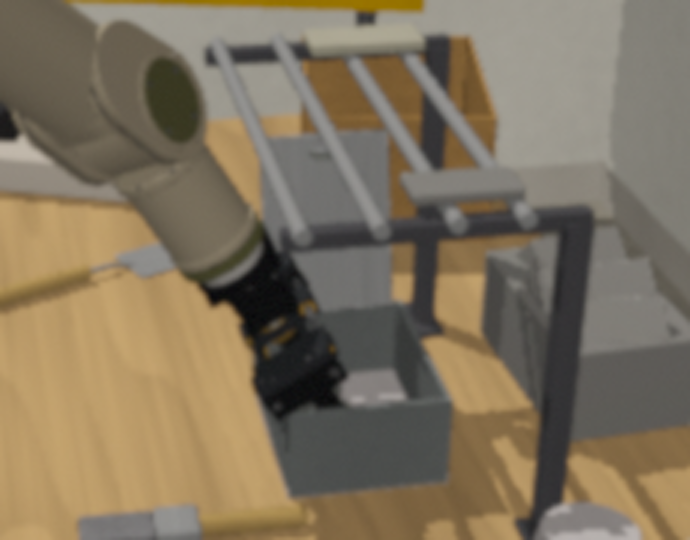

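```bash
python3 -m pendant '[0,0,-4,0,0,0, 0,0,-10,0,0,0, 0,0,-20,0,0,0, 0,0,-32,0,0,0, 0,0,-45,0,0,0, 0,0,-60,0,0,0, 0,0,-75,0,0,0, 0,0,-90,0,0,0, 0,0,-105,0,0,0, 0,0,-120,0,0,0]'
python3 - <<'E'
from h import *
s=status.observe();print(np.round(s['joint_positions'],3))
delta(lw(L,(-18,-15,52)),Rt(31)); 
W=snap('wrist','w14')
S=snap('side','s14');cv2.imwrite('pics/s14c.png',cv2.resize(S['frame'][140:320,200:430],None,fx=3,fy=3,interpolation=2))
T=snap('top','t14');cv2.imwrite('pics/t14c.png',cv2.resize(T['frame'][90:330,160:380],None,fx=2.5,fy=2.5,interpolation=2))
E
```

```text
time_s: 27.9
position: [533.0, 25.8, 147.1]
tcp_rot: [-3.138, -0.533, -0.022]
ft_force: [0.1, -2.4, -2.4]
gripper_width: 0.471
[ 1.059 -0.225 -1.133  2.216 -0.283  0.503 -1.499]
shift [  4.9  -3.5 113.4] rotvec [-0.2  0.4 -0.1] | from [533.   25.8 147.1] [-3.138 -0.533 -0.022] F [ 0.1 -2.4 -2.4] t 27.9
```

View pics/s14c.png

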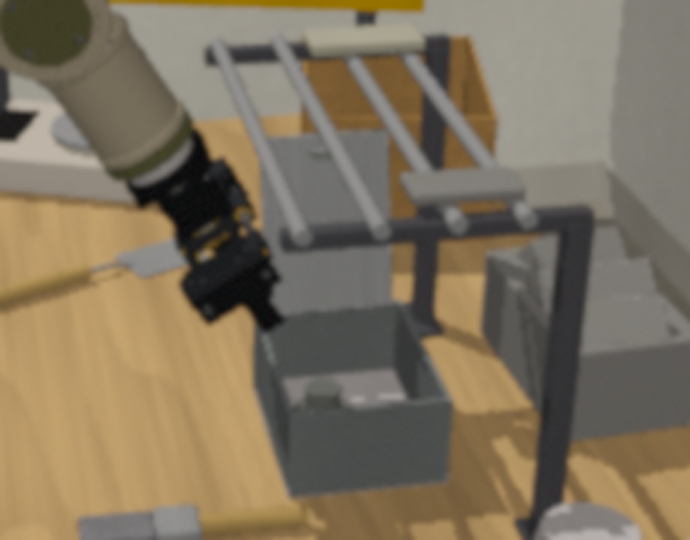

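View pics/w14.png

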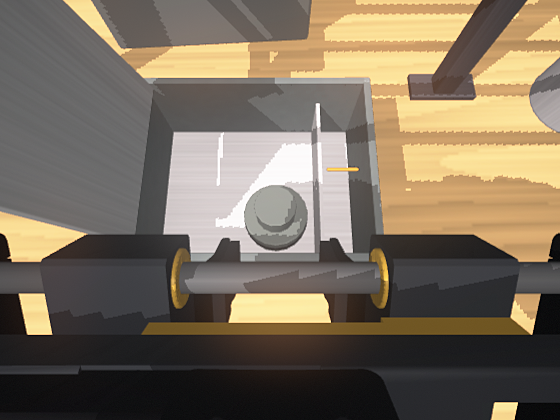

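View pics/t14c.png

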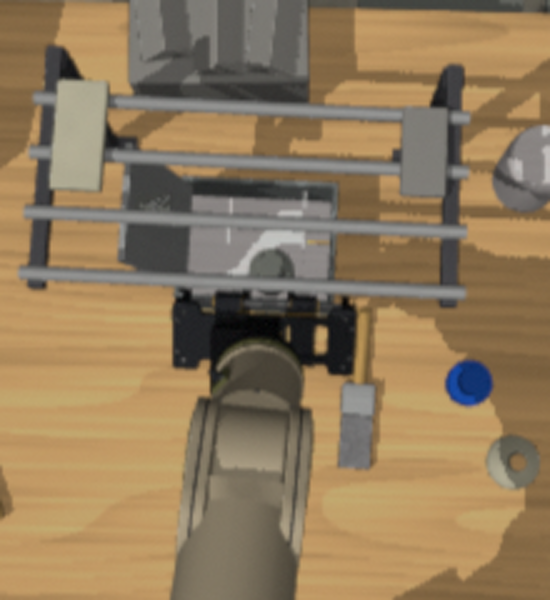

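Run:
```python
from ik import *
from h import *
from workcell import status
s=status.observe();q0=s['joint_positions']
W=capture('wrist');c=atz(W,(277,207),66);c2=atz(W,(276,221),42)
def inv(L,X): 
    d=np.array(X[:2])-L[:2];c_,s_=np.cos(L[2]),np.sin(L[2]); return c_*d[0]+s_*d[1],-s_*d[0]+c_*d[1]
print('collar top in locker',inv(L,c),'disc',inv(L,c2))
path=[(-100,60,147),(-105,140,147),(-60,140,147),(-60,104,155),(-60,75,165),(-60,46,165),(-60,15,154),(-58,-8,129),(-50,-20,100),(-45,-25,88)]
for yw in (-0.02,.08,.16):
  for t in (32,35,38):
    q=q0;o=[]
    for loc in path:
        q,c=ik(lw(L,loc),Rt(t,yw),q,w=1e-2); o.append((round(c,3),round(np.min(np.minimum(q-LO,HI-q)),2)))
    print(yw,t,o,np.round(q,2))
```

```text
collar top in locker (np.float64(-24.120317135408456), np.float64(-15.744919795923636)) disc (np.float64(-29.41398879663819), np.float64(-14.767162340110996))
-0.02 32 [(np.float64(0.0), np.float64(0.14)), (np.float64(0.0), np.float64(0.03)), (np.float64(1.988), np.float64(0.0)), (np.float64(0.197), np.float64(0.0)), (np.float64(0.0), np.float64(0.02)), (np.float64(0.0), np.float64(0.07)), (np.float64(0.0), np.float64(0.08)), (np.float64(0.0), np.float64(0.0)), (np.float64(0.0), np.float64(0.2)), (np.float64(0.0), np.float64(0.2))] [ 0.94  0.13 -1.13  2.22  0.6   0.37 -2.25]
-0.02 35 [(np.float64(0.0), np.float64(0.12)), (np.float64(0.0), np.float64(0.01)), (np.float64(1.365), np.float64(0.0)), (np.float64(0.024), np.float64(0.0)), (np.float64(0.0), np.float64(0.03)), (np.float64(0.0), np.float64(0.08)), (np.float64(0.0), np.float64(0.13)), (np.float64(0.0), np.float64(0.04)), (np.float64(0.0), np.float64(0.16)), (np.float64(0.0), np.float64(0.16))] [ 0.92  0.1  -1.1   2.26  0.69  0.29 -2.36]
-0.02 38 [(np.float64(0.0), np.float64(0.09)), (np.float64(0.0), np.float64(0.0)), (np.float
[... 2162 characters left out ...]
oat64(0.24)), (np.float64(0.0), np.float64(0.23)), (np.float64(0.0), np.float64(0.21)), (np.float64(0.0), np.float64(0.18)), (np.float64(0.0), np.float64(0.16)), (np.float64(0.0), np.float64(0.15)), (np.float64(0.0), np.float64(0.15))] [ 0.62  0.05 -0.71  2.27 -0.07  0.23 -1.42]
0.16 38 [(np.float64(0.0), np.float64(0.07)), (np.float64(0.0), np.float64(0.11)), (np.float64(0.0), np.float64(0.0)), (np.float64(0.0), np.float64(0.2)), (np.float64(0.0), np.float64(0.18)), (np.float64(0.0), np.float64(0.16)), (np.float64(0.0), np.float64(0.14)), (np.float64(0.0), np.float64(0.11)), (np.float64(0.0), np.float64(0.11)), (np.float64(0.0), np.float64(0.08))] [ 0.58  0.04 -0.66  2.31 -0.23  0.14 -1.27]
```

Run:
```python
from ik import *
from h import *
s=status.observe();q0=s['joint_positions']
path=[(-100,60,155),(-100,134,160),(-60,134,160),(-60,102,166),(-60,72,172),(-60,43,170),(-60,13,157),(-60,-13,131),(-55,-26,98),(-55,-30,87),(-45,-35,87)]
for yw in (.1,.16,.22):
  for t in (36,38):
    q=q0;o=[]
    for loc in path:
        q,c=ik(lw(L,loc),Rt(t,yw),q,w=1e-2); o.append((float(round(c,2)),float(round(np.min(np.minimum(q-LO,HI-q)),2))))
    print(yw,t,o)
delta(lw(L,(-100,134,160)),Rt(37,.16))
```

```text
0.1 36 [(0.0, 0.12), (0.0, 0.09), (0.0, 0.0), (0.0, 0.22), (0.0, 0.22), (0.0, 0.2), (0.0, 0.18), (0.0, 0.14), (0.0, 0.12), (0.0, 0.12), (0.0, 0.13)]
0.1 38 [(0.0, 0.09), (0.0, 0.07), (0.0, 0.0), (0.0, 0.12), (0.0, 0.2), (0.0, 0.18), (0.0, 0.15), (0.0, 0.12), (0.0, 0.1), (0.0, 0.08), (0.0, 0.08)]
0.16 36 [(0.0, 0.11), (0.0, 0.13), (0.0, 0.0), (0.0, 0.14), (0.0, 0.22), (0.0, 0.21), (0.0, 0.18), (0.0, 0.15), (0.0, 0.13), (0.0, 0.12), (0.0, 0.14)]
0.16 38 [(0.0, 0.08), (0.0, 0.11), (0.0, 0.03), (0.0, 0.17), (0.0, 0.19), (0.0, 0.18), (0.0, 0.15), (0.0, 0.12), (0.0, 0.1), (0.0, 0.09), (0.0, 0.09)]
0.22 36 [(0.0, 0.11), (0.0, 0.16), (0.0, 0.02), (0.0, 0.17), (0.0, 0.22), (0.0, 0.21), (0.0, 0.19), (0.0, 0.16), (0.0, 0.14), (0.0, 0.13), (0.0, 0.15)]
0.22 38 [(0.0, 0.08), (0.0, 0.14), (0.0, 0.06), (0.0, 0.21), (0.0, 0.19), (0.0, 0.18), (0.0, 0.15), (0.0, 0.13), (0.0, 0.11), (0.0, 0.1), (0.0, 0.11)]
shift [ -11.5 -151.5  -21. ] rotvec [ 5.7  6.3 -8.4] | from [534.1  27.1 147.8] [ 3.141 -0.535 -0.017] F [-0.1  0.6  0.9] t 28.1
```

```bash
python3 -m pendant '[-6,-5,-8,0.6,0.6,-0.8, -11,-20,-15,1.2,1.2,-1.6, -12,-38,-21,1.8,1.8,-2.4, -12,-56,-21,2.4,2.4,-3.3, -12,-74,-21,3,3,-4.2, -12,-92,-21,3.6,3.7,-5, -12,-110,-21,4.2,4.4,-5.8, -12,-128,-21,4.8,5,-6.7, -12,-143,-21,5.4,5.7,-7.6, -12,-151,-21,5.7,6.3,-8.4]' 0 20
python3 - <<'E'
from h import *
print(np.round(status.observe()['joint_positions'],2))
W=snap('wrist','w15')
delta(lw(L,(-60,134,160)),Rt(37,.16))
S=snap('side','s15');cv2.imwrite('pics/s15c.png',cv2.resize(S['frame'][140:320,200:430],None,fx=3,fy=3,interpolation=2))
E
```

```text
time_s: 29.1
position: [515.7, 179.6, 159.3]
tcp_rot: [-3.137, -0.645, 0.158]
ft_force: [-0.2, -0.7, 0.4]
gripper_width: 0.01
[ 0.86 -0.36 -1.23  2.26 -0.44  0.4  -1.52]
shift [32.2  8.3 23.3] rotvec [-0.2  0.  -0. ] | from [515.5 179.9 159.3] [-3.138 -0.646  0.16 ] F [-0.4  1.5 -0.4] t 29.15
```

View pics/w15.png

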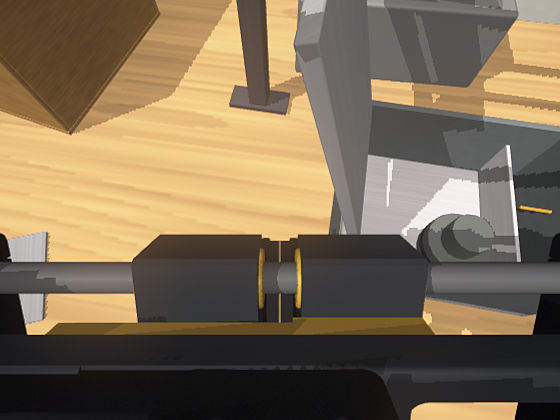

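View pics/s15c.png

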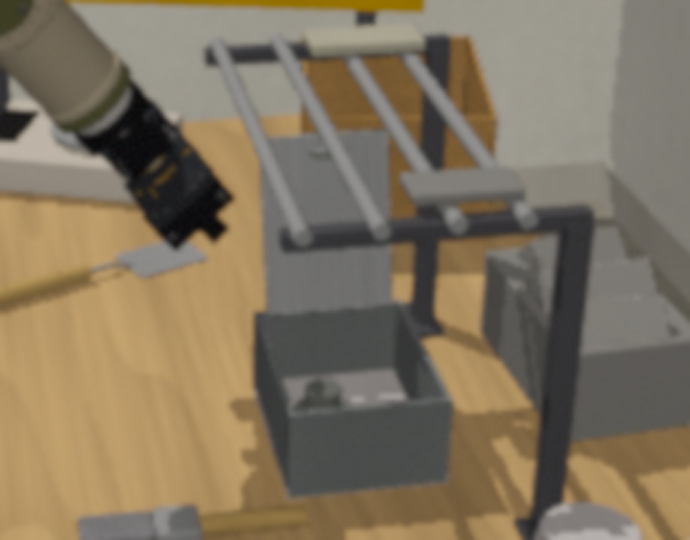

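Run:
```python
from h import *
W=capture('wrist')
for th in (1.85,1.7,1.57):
    print(th,[np.round(proj(W,lw(L,(-63,87-r*np.cos(th)+d*np.sin(th),90+r*np.sin(th)+d*np.cos(th))))).tolist() for r,d in((174,0),(174,-8),(60,0))])
```

```text
1.85 [[297.0, 50.0], [324.0, 47.0], [341.0, 212.0]]
1.7 [[390.0, 46.0], [422.0, 46.0], [357.0, 213.0]]
1.57 [[479.0, 52.0], [510.0, 56.0], [370.0, 215.0]]
```

```bash
python3 -m pendant '[4,1,3,0,0,0, 8,2,6,0,0,0, 12,3,9,0,0,0, 16,4,12,0,0,0, 20,5,15,0,0,0, 24,6,18,0,0,0, 28,7,21,0,0,0, 32,8,23,0,0,0, 32,8,23,0,0,0, 32,8,23,0,0,0]'
python3 - <<'E'
from h import *
print(np.round(status.observe()['joint_positions'],2))
for P in [(-60,134,160),(-60,102,166),(-60,87,171),(-60,72,172),(-60,43,170)]: delta(lw(L,P),Rt(37,.16))
W=snap('wrist','w16')
E
```

```text
time_s: 30.25
position: [556.1, 175.9, 160.6]
tcp_rot: [-3.137, -0.645, 0.155]
ft_force: [-0.4, -0.1, -0.3]
gripper_width: 0.006
[ 1.11 -0.27 -1.44  2.18 -0.33  0.38 -1.56]
shift [-0.1 -2.2  0.7] rotvec [-0.1  0.1 -0.2] | from [556.1 175.9 160.6] [-3.137 -0.645  0.155] F [-0.4 -0.1 -0.3] t 30.25
shift [-0.9 29.3 -7.6] rotvec [-0.1  0.1 -0.2] | from [556.1 175.9 160.6] [-3.137 -0.645  0.155] F [-0.4 -0.1 -0.3] t 30.25
shift [ -0.   44.  -13.3] rotvec [-0.1  0.1 -0.2] | from [556.1 175.9 160.6] [-3.137 -0.645  0.155] F [-0.4 -0.1 -0.3] t 30.25
shift [ -1.5  58.8 -15.7] rotvec [-0.1  0.1 -0.2] | from [556.1 175.9 160.6] [-3.137 -0.645  0.155] F [-0.4 -0.1 -0.3] t 30.25
shift [ -6.8  87.3 -17.3] rotvec [-0.1  0.1 -0.2] | from [556.1 175.9 160.6] [-3.137 -0.645  0.155] F [-0.4 -0.1 -0.3] t 30.25
```

View pics/w16.png

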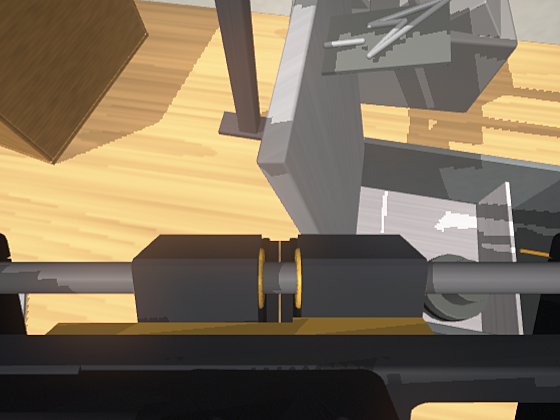

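```bash
python3 -m pendant '[0,3,-1,0,0,0, 0,6,-2,0,0,0, 0,9,-3,0,0,0, 0,12,-4,0,0,0, 0,15,-5,0,0,0, -0.5,18,-6,0,0,0, -0.5,21,-6.5,0,0,0, -1,24,-7,0,0,0, -1,27,-7.5,0,0,0, -1,29,-7.6,0,0,0]'
python3 - <<'E'
from h import *
print(np.round(status.observe()['joint_positions'],2))
W=snap('wrist','w17');S=snap('side','s17');cv2.imwrite('pics/s17c.png',cv2.resize(S['frame'][140:320,200:430],None,fx=3,fy=3,interpolation=2))
E
```

```text
time_s: 31.3
position: [555.1, 146.8, 165.9]
tcp_rot: [-3.137, -0.645, 0.156]
ft_force: [-5.2, 4.7, 2.0]
gripper_width: 0.006
[ 1.01 -0.25 -1.29  2.2  -0.34  0.39 -1.49]
```

View pics/w17.png

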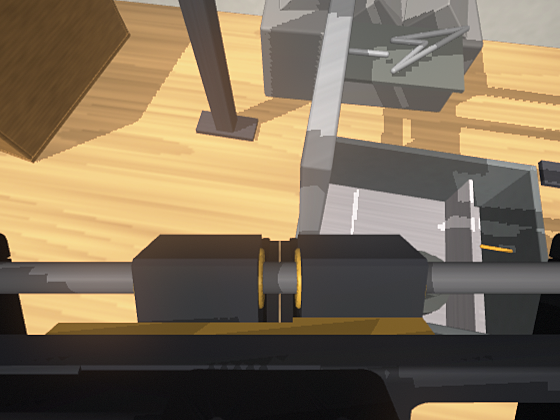

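View pics/s17c.png

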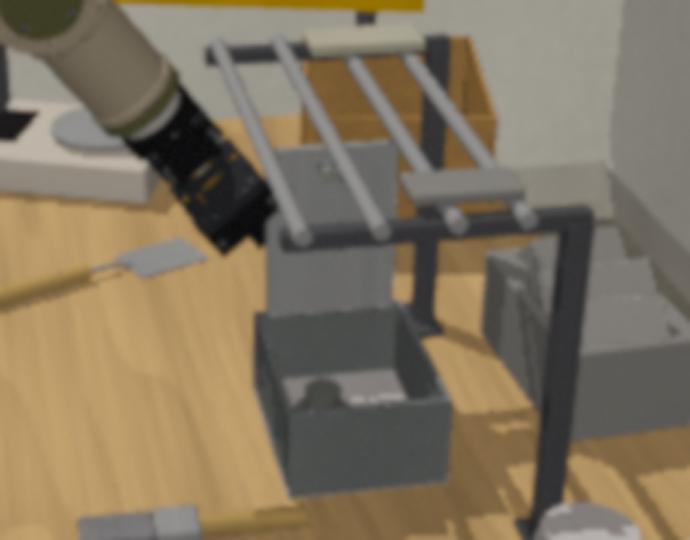

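```bash
python3 -m pendant '[0,3,-1,0,0,0, 0,6,-2,0,0,0, 0,9,-3,0,0,0, 0,12,-4,0,0,0, 0.5,15,-5,0,0,0, 0.5,18,-6,0,0,0, 0,21,-7,0,0,0, 0,24,-7.5,0,0,0, -0.5,27,-8,0,0,0, -0.5,30,-8,0,0,0]'
python3 - <<'E'
from h import *
print(np.round(status.observe()['joint_positions'],2))
delta(lw(L,(-60,43,170)),Rt(37,.16))
W=snap('wrist','w18');S=snap('side','s18');cv2.imwrite('pics/s18c.png',cv2.resize(S['frame'][140:320,200:430],None,fx=3,fy=3,interpolation=2))
E
```

```text
time_s: 32.4
position: [553.8, 116.8, 171.0]
tcp_rot: [-3.136, -0.643, 0.157]
ft_force: [-3.7, 7.7, -2.7]
gripper_width: 0.004
[ 0.93 -0.24 -1.14  2.21 -0.38  0.41 -1.39]
shift [-4.  29.3 -1.9] rotvec [-0.2  0.2 -0.2] | from [553.8 116.8 171. ] [-3.136 -0.643  0.157] F [-3.7  7.7 -2.7] t 32.4
```

View pics/w18.png

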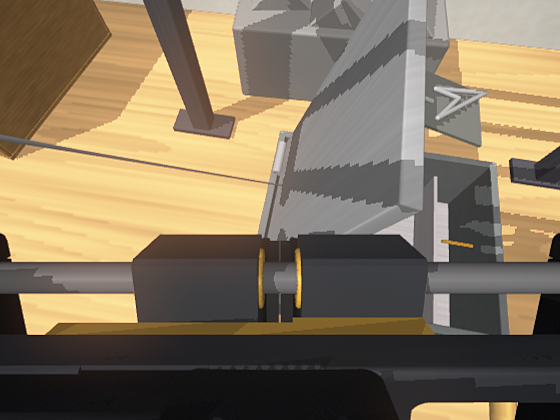

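View pics/s18c.png

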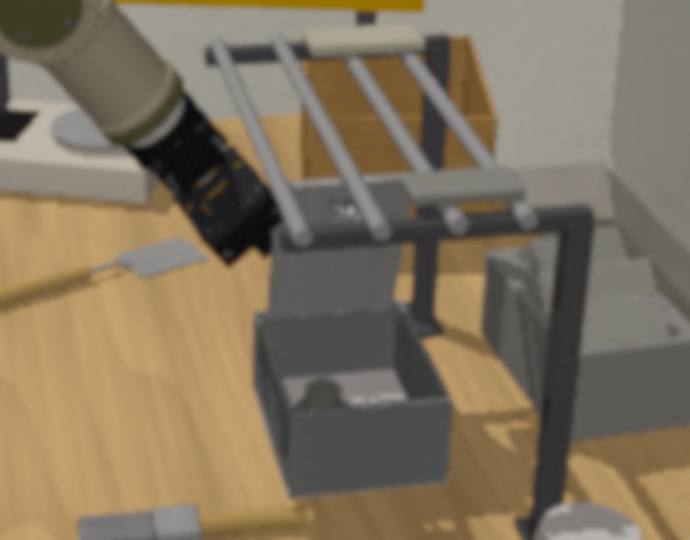

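```bash
python3 -m pendant '[0,3,0,0,0,0, 0,6,0,0,0,0, 0,9,0,0,0,0, -0.5,12,0,0,0,0, -1,15,0,0,0,0, -1.5,18,0,0,0,0, -2,21,-0.5,0,0,0, -2,24,-0.5,0,0,0, -2.5,27,-1,0,0,0, -2.5,29,-1,0,0,0]'
python3 - <<'E'
from h import *
print(np.round(status.observe()['joint_positions'],2))
delta(lw(L,(-56,13,157)),Rt(37,.16))
W=snap('wrist','w19');S=snap('side','s19');cv2.imwrite('pics/s19c.png',cv2.resize(S['frame'][140:320,200:430],None,fx=3,fy=3,interpolation=2))
E
```

```text
time_s: 33.5
position: [555.9, 87.7, 170.2]
tcp_rot: [-3.136, -0.643, 0.156]
ft_force: [-4.4, 6.8, 0.6]
gripper_width: 0.0
[ 0.89 -0.22 -1.05  2.22 -0.41  0.41 -1.29]
shift [-10.4  30.6   8.5] rotvec [-0.2  0.2 -0.2] | from [555.9  87.7 170.2] [-3.136 -0.643  0.156] F [-4.4  6.8  0.6] t 33.5
```

View pics/w19.png

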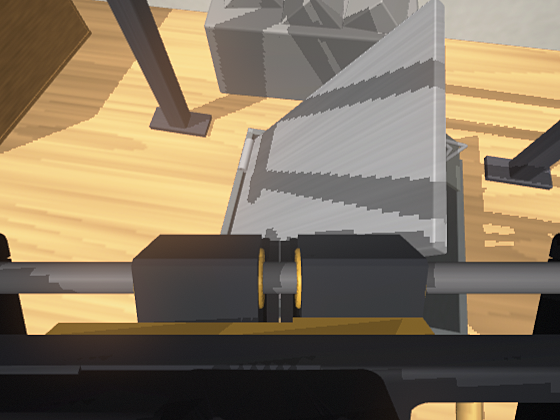

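View pics/s19c.png

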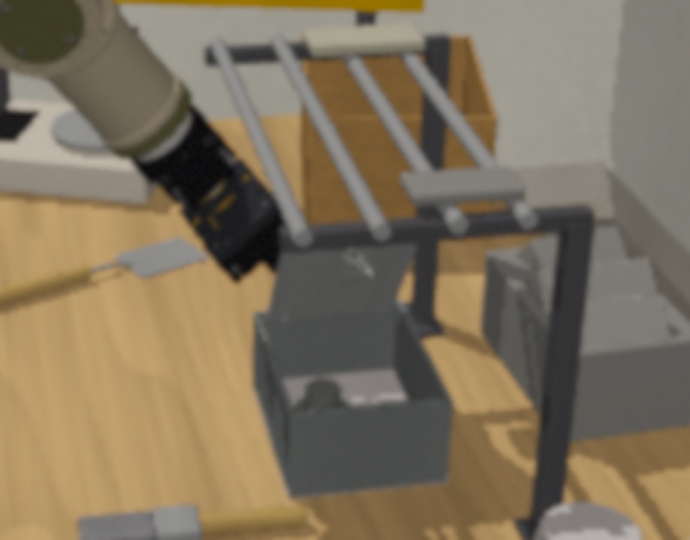

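```bash
python3 -m pendant '[-1,3,0.8,0,0,0, -2,6,1.6,0,0,0, -3,9,2.4,0,0,0, -4,12,3.2,0,0,0, -5,15,4,0,0,0, -6,18,5,0,0,0, -7,21,6,0,0,0, -8,24,7,0,0,0, -9,27,7.5,0,0,0, -10.4,30.5,8.5,0,0,0]'
python3 - <<'E'
from h import *
delta(lw(L,(-52,-13,131)),Rt(37,.16))
E
```

```text
time_s: 34.6
position: [557.6, 57.5, 157.2]
tcp_rot: [-3.136, -0.643, 0.157]
ft_force: [-4.9, 8.7, 2.0]
gripper_width: 0.005
shift [-16.3  26.8  20.3] rotvec [-0.2  0.2 -0.1] | from [557.6  57.5 157.2] [-3.136 -0.643  0.157] F [-4.9  8.7  2. ] t 34.6
```

Run:
```python
from h import *
W=snap('wrist','w20');S=snap('side','s20');cv2.imwrite('pics/s20c.png',cv2.resize(S['frame'][140:320,200:430],None,fx=3,fy=3,interpolation=2))
```

```text
(no output)
```

View pics/w20.png

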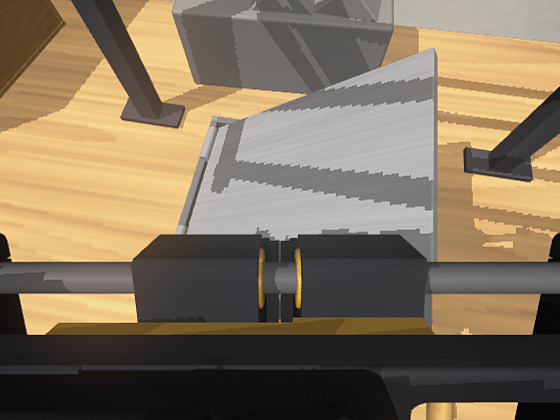

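View pics/s20c.png

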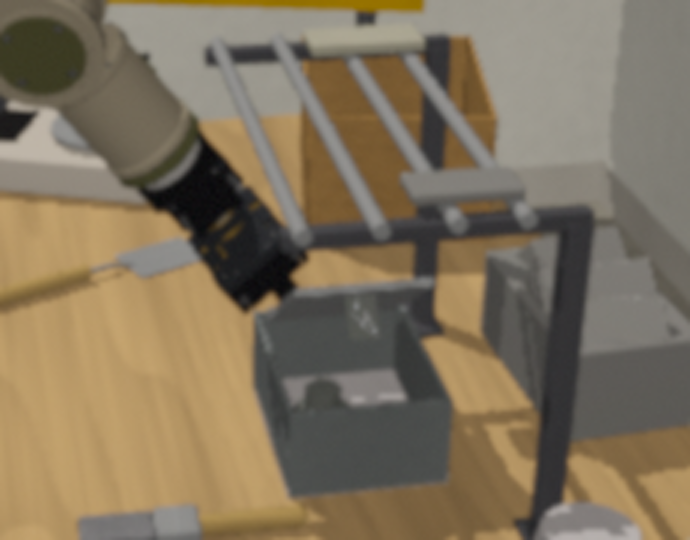

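```bash
python3 -m pendant '[-1.6,2,2,0,0,0, -3.2,4,4,0,0,0, -4.8,6,6,0,0,0, -6.4,8,8,0,0,0, -8,10,10,0,0,0, -9.6,12,12,0,0,0, -11.2,14,14,0,0,0, -12.8,16,16,0,0,0, -14.4,18,18,0,0,0, -16,20,20,0,0,0]'
python3 - <<'E'
from h import *
print(np.round(status.observe()['joint_positions'],2))
delta(lw(L,(-45,-20,100)),Rt(37,.16))
E
```

```text
time_s: 35.7
position: [559.6, 37.8, 131.0]
tcp_rot: [-3.136, -0.642, 0.157]
ft_force: [-8.3, 7.8, 3.2]
gripper_width: 0.005
[ 0.9  -0.09 -0.98  2.27 -0.39  0.3  -1.18]
shift [-13.7  15.2  28.3] rotvec [-0.2  0.2 -0.1] | from [559.6  37.8 131. ] [-3.136 -0.642  0.157] F [-8.3  7.8  3.2] t 35.7
```

Run:
```python
from h import *
W=snap('wrist','w21');S=snap('side','s21');cv2.imwrite('pics/s21c.png',cv2.resize(S['frame'][180:300,230:380],None,fx=4.5,fy=4.5,interpolation=2))
```

```text
(no output)
```

View pics/w21.png

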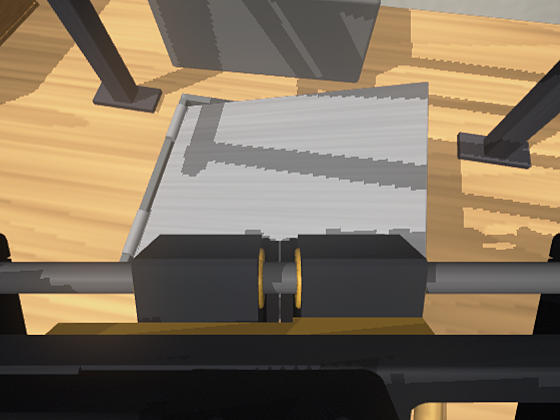

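View pics/s21c.png

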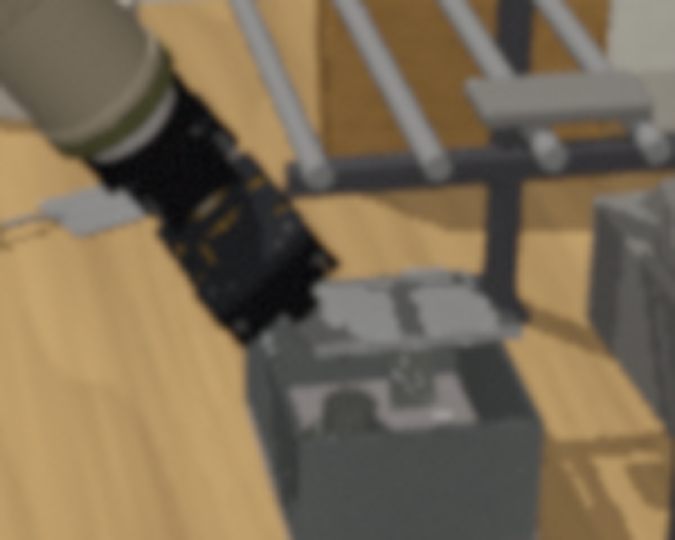

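```bash
python3 -m pendant '[3,0,0,0,0,0, 6,1,0,0,0,0, 9,2,0,0,0,0, 12,3,0,0,0,0, 13,5,2,0,0,0, 12,7,4,0,0,0, 11,9,7,0,0,0, 10,11,9,0,0,0, 8,13,12,0,0,0, 6,15,15,0,0,0]'
python3 - <<'E'
from h import *
print(np.round(status.observe()['joint_positions'],2))
delta(lw(L,(-40,-25,100)),Rt(37,.16))
W=snap('wrist','w22');S=snap('side','s22');cv2.imwrite('pics/s22c.png',cv2.resize(S['frame'][180:300,230:380],None,fx=4.5,fy=4.5,interpolation=2))
E
```

```text
time_s: 36.8
position: [577.1, 24.6, 123.8]
tcp_rot: [-3.137, -0.646, 0.157]
ft_force: [-1.5, 5.9, 5.2]
gripper_width: 0.007
[ 0.94 -0.   -1.01  2.24 -0.23  0.27 -1.28]
shift [-18.5   5.2  15.8] rotvec [-0.1  0.  -0.2] | from [577.1  24.6 123.8] [-3.137 -0.646  0.157] F [-1.5  5.9  5.2] t 36.8
```

View pics/s22c.png

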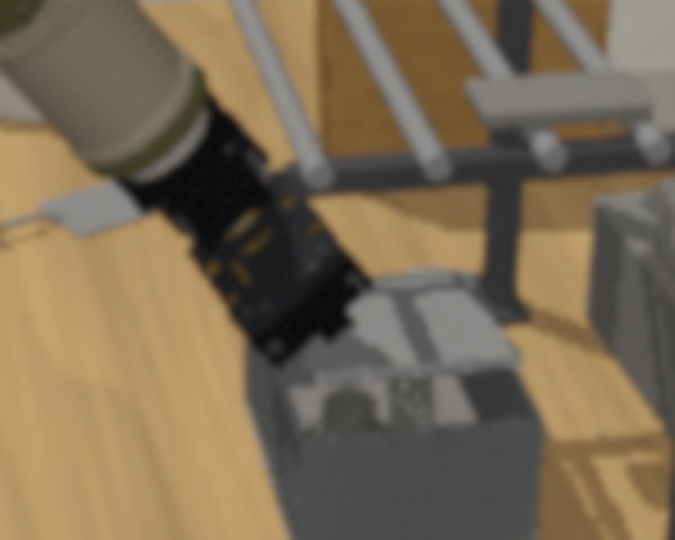

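```bash
python3 -m pendant '[-1.2,1,1.7,0,0,0, -2.5,2,3.4,0,0,0, -3.7,3,5,0,0,0, -5,4,6.7,0,0,0, -6.3,5,8.4,0,0,0, -7.6,6,10,0,0,0, -8.8,7,11.8,0,0,0, -10,8,13.4,0,0,0, -11.3,8,15,0,0,0, -12.6,8,16.8,0,0,0]'
python3 -c "
from h import *
print(np.round(status.observe()['joint_positions'],2))
delta(lw(L,(-35,-30,90)),Rt(37,.16))"
```

```text
time_s: 37.9
position: [578.4, 16.2, 102.9]
tcp_rot: [-3.137, -0.646, 0.156]
ft_force: [-0.4, 3.1, 6.1]
gripper_width: 0.002
[ 0.91  0.06 -0.98  2.25 -0.08  0.21 -1.39]
shift [-8.7  2.4  9.6] rotvec [-0.1  0.  -0.2] | from [578.4  16.2 102.9] [-3.137 -0.646  0.156] F [-0.4  3.1  6.1] t 37.9
```

```bash
python3 -m pendant '[-0.7,0,0.9,0,0,0, -1.4,0,1.8,0,0,0, -2.1,0.5,2.7,0,0,0, -2.8,0.5,3.6,0,0,0, -3.5,1,4.5,0,0,0, -4.2,1,5.4,0,0,0, -4.9,1,6.3,0,0,0, -5.6,1,7.2,0,0,0, -6,1,8,0,0,0, -6,1,8,0,0,0]'
```

```text
time_s: 38.9
position: [578.6, 15.5, 92.9]
tcp_rot: [-3.137, -0.646, 0.156]
ft_force: [-0.9, 3.4, 6.7]
gripper_width: 0.003
```

```bash
python3 -m pendant '[-0.3,0,0.4,0,0,0, -0.6,0,0.8,0,0,0, -0.9,0,1.2,0,0,0, -1.2,0,1.6,0,0,0, -1.5,0,2,0,0,0, -1.5,0,2,0,0,0, -1.5,0,2,0,0,0, -1.5,0,2,0,0,0, -1.5,0,2,0,0,0, -1.5,0,2,0,0,0]'
```

```text
time_s: 39.9
position: [578.6, 15.3, 90.5]
tcp_rot: [-3.137, -0.646, 0.156]
ft_force: [-2.2, 3.6, 6.2]
gripper_width: 0.002
```

```bash
python3 -m pendant '[-0.3,0,0.4,0,0,0, -0.6,0,0.8,0,0,0, -0.9,0,1.2,0,0,0, -1.2,0,1.6,0,0,0, -1.2,0,1.6,0,0,0, -1.2,0,1.6,0,0,0, -1.2,0,1.6,0,0,0, -1.2,0,1.6,0,0,0, -1.2,0,1.6,0,0,0, -1.2,0,1.6,0,0,0]'
```

```text
time_s: 40.9
position: [578.6, 15.3, 88.5]
tcp_rot: [-3.137, -0.646, 0.156]
ft_force: [-1.1, 3.6, 7.2]
gripper_width: 0.005
```

```bash
python3 -m pendant '[-0.3,0,0.4,0,0,0, -0.6,0,0.8,0,0,0, -0.9,0,1.2,0,0,0, -0.9,0,1.2,0,0,0, -0.9,0,1.2,0,0,0, -0.9,0,1.2,0,0,0, -0.9,0,1.2,0,0,0, -0.9,0,1.2,0,0,0, -0.9,0,1.2,0,0,0, -0.9,0,1.2,0,0,0]'
```

```text
time_s: 41.9
position: [578.8, 15.5, 87.3]
tcp_rot: [-3.138, -0.646, 0.156]
ft_force: [-5.6, 3.2, 10.4]
gripper_width: 0.007
```

```bash
python3 -m pendant '[0,0,-3,0,0,0, 0,0,-8,0,0,0, 0,0,-15,0,0,0, 0,0,-25,0,0,0, 0,0,-35,0,0,0, 0,0,-45,0,0,0, 0,0,-55,0,0,0, 0,0,-65,0,0,0, 0,0,-75,0,0,0, 0,0,-85,0,0,0]'
python3 - <<'E'
from h import *
print(np.round(status.observe()['joint_positions'],2))
W=snap('wrist','w23');S=snap('side','s23');cv2.imwrite('pics/s23c.png',cv2.resize(S['frame'][140:320,200:430],None,fx=3,fy=3,interpolation=2))
E
```

```text
time_s: 42.9
position: [526.8, 6.2, 154.3]
tcp_rot: [-3.137, -0.644, 0.154]
ft_force: [-0.1, -0.7, -0.2]
gripper_width: 0.003
[ 0.98 -0.27 -0.91  2.31 -0.78  0.46 -0.78]
```

View pics/s23c.png

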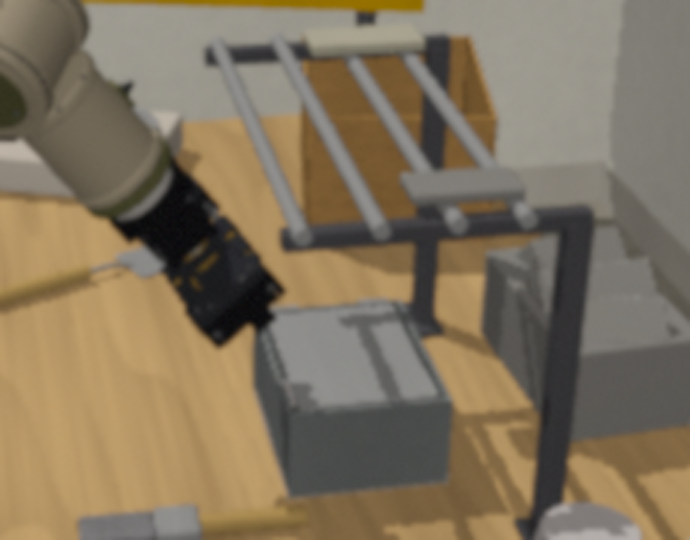

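View pics/w23.png

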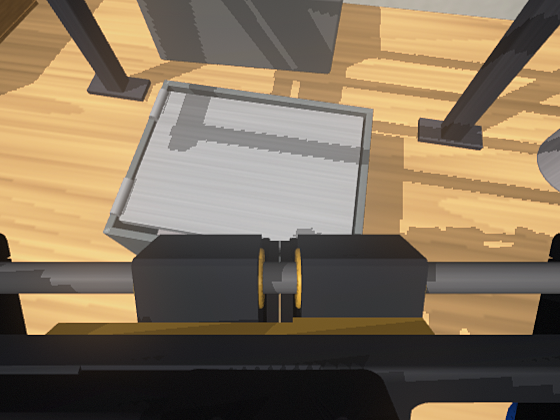

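```bash
python3 -m pendant '[0,0,-3,0,0,0, 0,0,-6,0,0,0, 0,0,-9,0,0,0, 0,0,-12,0,0,0, 0,0,-15,0,0,0, 0,0,-15,0,0,0, 0,0,-15,0,0,0, 0,0,-15,0,0,0, 0,0,-15,0,0,0, 0,0,-15,0,0,0]'
python3 - <<'E'
from h import *
W=snap('wrist','w24');S=snap('side','s24');T=snap('top','t24')
im=overlay(W,L,W['frame'].copy());cv2.imwrite('pics/w24o.png',im)
for th in ['cup_tall','cup_low','resin_can','plug','brush','spatula']:
    d=find_in(T,th); print(th,[(np.round(e['centre']),round(e['p'],2)) for e in d[:2]])
print(status.observe()['ft_force'],status.observe()['joint_vel'].round(3))
E
```

```text
time_s: 44.0
position: [519.0, 5.8, 166.7]
tcp_rot: [-3.137, -0.645, 0.156]
ft_force: [-0.1, 0.2, 0.2]
gripper_width: 0.006
cup_tall [(array([412., 183.]), 0.7)]
cup_low [(array([422., 223.]), 0.78), (array([262., 185.]), 0.63)]
resin_can [(array([372., 156.]), 0.68)]
plug [(array([362., 277.]), 0.77)]
brush [(array([303., 254.]), 0.89)]
spatula [(array([304., 256.]), 0.63), (array([140., 232.]), 0.59)]
[0.38059183 0.69589449 0.52106135] [-0.002  0.     0.    -0.001  0.001  0.002  0.002]
```

View pics/w24o.png

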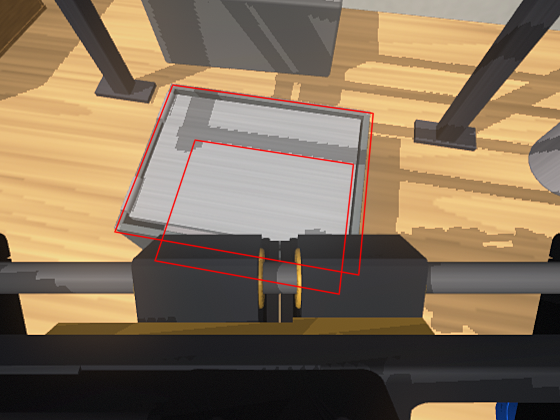

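View pics/s24.png

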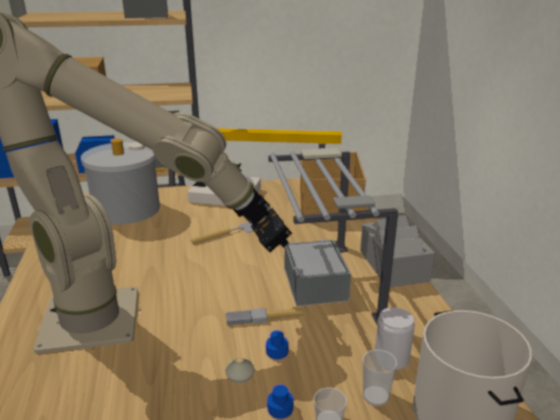

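View pics/t24.png

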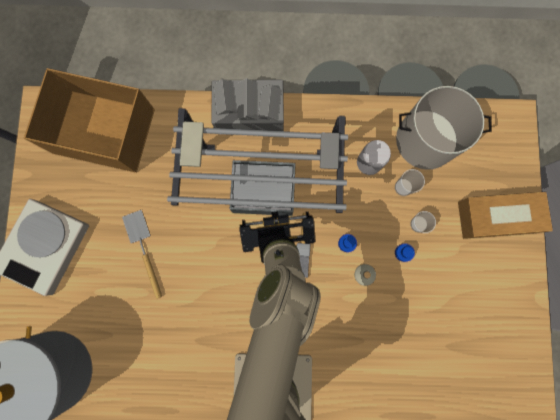

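The hatch is flush about 2 s after letting go, the bystanders and both blue look-alikes are where they were, and the tool is clear of everything. Handing in now.

```bash
python3 -c "
from workcell import order
print(order.hand_in())"
```

```text
the job is handed in; nothing more can be done
None
```

The grey cartridge is in the locker bay and the hatch is shut and latched. I handed the job in at about 44 s of the 72 s allowed; no verdict is reported.

**What I did:** I pressed the hatch (about 10 N) and it sprang open. I took the grey cartridge by its collar, stood it in the bay and let go. Then I pushed the hatch over from its outer side (about 12 N at most) and pressed it to its stop. The highest wrist-force reading after any move was about 13 N, when the cartridge touched the floor; forces between readings were not seen.

**Last checks:**
- **Cartridge:** after release it stood upright with its collar up. I measured it about 28 mm towards the robot and 33 mm right of the bay's middle, within the limits. The closed hatch hides it, so I could not check it again.
- **Hatch:** the pictures show it flush about 1 s and 2 s after I let go. I had no direct reading of its angle.
- **Bystanders:** all six are where they started to within about 4 pixels (roughly 10 mm), and both blue look-alikes are where they were. The detector's top result for the spatula was actually the brush; its second result and the picture show the spatula unmoved.
- **Robot:** it was at rest, touching nothing, with a wrist force under 1 N.

**What did not go to plan:** on the way into the bay the arm ran up against its joint limits at the steeper tilt I had planned. I worked out a new route and placed the cartridge with the tool at about 31° instead of 40°. It touched down slightly tilted and settled flat when released.

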